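# Chock a turned post in the sloping cradle

## Robot

A 6-joint arm with a two-finger parallel gripper is mounted at the origin on the work surface; the furniture and walls round the work are solid. World frame = base frame: x ahead of the robot, y to its left, z up, the work surface at z = 0. Lengths are in m, angles in rad, forces in N, time in s.
With the tool pointing down it reaches from about 0.3 to 0.875 m from the base axis. Payload 6.4 kg.
Tool frame: the origin (TCP) lies midway between the tips of the shut fingers; the grasp point (between the pads) lies 19 mm behind it; z points along the fingers, y is the line along which they close (so a half turn about z gives the same grasp; the last joint's range is limited). The gripper opens to 85 mm and grips with 20 to 120 N. Pads are 22 mm wide; open, the fingers measure 114 mm over their backs; the gripper's body (76 mm by 85 mm) begins 54 mm behind the grasp point. The pads swing forward as they close: fully open they stand 13 mm farther back than shut.
Start: joints at [-1.457, 0.181, 1.607, -0, 1.354, -0.206], TCP at [0.181, -0.546, 0.195] pointing down, gripper open.
Joint ranges: [-2.99, 2.99], [-0.89, 2.07], [0.3, 2.58], [-1.14, 4.28], [0, 2.63], [-3.12, 3.12]. Speed limits (rad/s): [2.57, 2.57, 3.01, 3.14, 3.14, 3.14].

## Interface

Orientations are given as a unit quaternion [w, x, y, z].
In Python, from bench import ctrl gives the robot as it stands.
- The arm moves only by the tool drive_tool, never from a script. Its argument "plan" is a list that holds one entry, the list of rows, each a list of 4 numbers: the shift along the tool's x, y, z scaled (see below), then the turn about the tool's z scaled (see below). In form: [[[x, y, z, roll], ...]]. A call has 1 to 12 rows; each row is the pose to reach, as a shift and turn from the pose commanded when the call began, along the tool's axes at that moment, turning the shorter way round; what a row does not reach only later rows make up. The controller multiplies each number of a shift by 400 mm and each number of a turn by 180 degrees. A row lasts 1/12 s, in which the tool goes at most 41.7 mm and 7.16 degrees, less where a joint would pass 70% of its speed; a pose out of reach is approached as far as the arm can. A call with a number of a shift or a turn outside -1 to 1 is refused whole. A call with a gripper value outside its range is refused whole. "jaw" is the closure, from 0 (fully open) to 1 (shut), set as the call begins (left out, the last holds). The fingers move at their own pace and stop on an object; the grip force is fixed at half the most. Time passes only in rows, so rows that repeat a pose let the fingers close. It gives the time, the measured TCP pose, the force, the opening and the grip force at its end, in the units of the state.
- ctrl.get_obs(): the state, without advancing time (a new reading comes with each control period).
- ctrl.camera(name): name is "scene" or "side" or "wrist"; returns (picture, depth): 480x640x3 uint8, red, green, blue; 480x640 float32, m along the optical axis (not along the pixel's ray), 0 where there is no reading.
- ctrl.camera_info(name): a dict with "camera_matrix" (3x3 intrinsics, pixels), "D" ([k1, k2, p1, p2, k3] as OpenCV has them; the pictures are not rectified), "R" (3x3) and "t" (3): a world point X has camera coordinates R X + t; the wrist camera has in their place "T_tool_cam" (4x4, takes a point from camera to tool coordinates, whose origin is the TCP and whose axes are the flange's). Camera axes: x right, y down, z forward; pixel columns grow to the right and rows downward; lengths in m; the calibration is good to about 2 mm. A picture is of the moment at which its call begins: read the wrist's pose just before it. camera_info takes no time and is no camera call.
- ctrl.hand_in(): hands the job in; it is judged then, once.
The state is a dict: "time_s": time; "q": joint angles; "dq": joint speeds; "joint_efforts": joint torques, N m; "eef_pos": TCP position; "eef_rot": TCP orientation; "wrist_force": force on the tool from outside, world axes, zero at the start; "torque": the same for the moment, N m; "opening": opening from 0.0 (shut) to 1.0 (fully open); "grasp_force": force on a finger pad.
Only numpy, scipy, OpenCV 4.12 (cv2) and the standard library are available. Lean on these libraries where they do the work, as an engineer would, in place of code of your own. Each camera call takes 0.05 s, during which the arm holds its last target. There are 200 camera calls.

## Task

The round post lies on the sloping cradle and only the folding stop keeps it from rolling down. Set the wooden wedge chock on the board between the stop's two fingers, thin end uphill, and slide it against the low side of the post until the post is up against the cushioned back fence and jams there: a firm push of about 12 N along the board (not down onto it), well under 20 N so that the wood is not bruised. Let go, then fold the stop fully down by its lever so that a plane can pass: the post must stay wedged square and tight against the fence, and the loose block, clamp and tin must be left where they are.

Things in the scene. Friction and masses are not known exactly. Their poses are not given: they have to be found in the camera images.
- cradle: fixed plywood cradle, 240 mm wide; its board slopes up 8 degrees towards its +x (away from the robot, yaw within 0.25 rad); y level across, z up. Origin: on the table, straight below the point where the middle of the board's face passes over the stop's shaft; the face is 44.3 mm above it there, and runs 160 mm downhill (low edge 22 mm high) and 152 mm uphill of it
- fence: straight wooden bar across the slope, 236 mm long (y), 22 mm thick (x), top 52 mm above the board. Origin: under its middle on the board's face, 103 mm up the slope from the shaft; x points up the slope, z square to the board. It gives up to 5 mm uphill on two rubber buffers, 4 N per mm. The post touches it when the post's axis is 51 mm from its origin along -x
- stop (a joint): folding stop, rad: about 0 when up (its two 18 mm wide steel fingers stand square to the board at 85 mm either side of the middle, 49 mm high, and the post leans on them), 1.5 when folded fully down towards the low edge, fingers in their slots. A stiff hinge: about 2 N at the knob moves it and it stays where it is left
- lever_knob (a point): centre of the black ball knob (22 mm) on the stop's lever, at the cradle's right (-y) side, 160 mm from the middle and 40 mm outside the board; it circles the shaft at 74 mm (10 mm steel rod below it), pointing the same way as the fingers
- stop_shaft (a point): point on the stop's shaft axis straight under the lever; the shaft runs along the cradle's y, 9 mm below the board's face
- post: turned wooden post, 80 mm diameter, 200 mm long with a short 30 mm tenon at each end, 0.55 to 0.85 kg. Origin at its centre, y along its axis. It starts against the stop, about 8 mm short of the fence, its middle within 12 mm of the board's middle
- chock: dark wooden wedge, 110 long (x), 48 wide (y), 46 mm high, 0.18 kg. Origin: centre of underside; thin end at +x, face rising 36 degrees, the 47 mm at -x a plain block to grasp. Starts on the table, yaw within 0.6 rad. With the post just at the fence its origin is 16 mm downhill of the shaft. a push of 11 to 15 N jams it, under 9 N may not; pressed down it drags (friction 0.5 to 0.7)
- chock_toe (a point): middle of the chock's thin edge, at its sole, 55 mm from its origin along x
- offcut_block: loose cream rectangular offcut, 55x120x45 mm, near the chock (the two swap places); origin: centre of its underside. Leave it
- spring_clamp: loose orange spring clamp, 78x144x24 mm, lying between robot and cradle on the right; origin: centre of its underside. Leave it
- screw_tin: loose round tin, 67 mm wide, 58 mm high, behind the cradle; origin: centre of its underside. Leave it
Mind the look-alikes: they are no part of the job. Of the things that look like the post, the larger one is meant.

How it is judged:
By the outcome, as a careful person would: the job done as asked, in the order asked, and still so for the second after the job is handed in, with the robot touching nothing.
It also fails if it takes over 69 s, if anything falls off the work surface, if the arm or the gripper's body presses on something with over 40 N, if the wrist force passes 120 N, or if a joint passes its speed limit or range.

## Working session

There is one attempt and no reset: what is moved stays moved. The work goes in short steps, Python scripts to look and compute and a tool call to move; the robot and the scene stay as the last step left them, time stands still between calls to the robot, and variables do not carry over. Pictures are saved under pics/ and viewed, at most 10 in all, crops included, and the job is handed in when it is done.

Besides the shell and the picture viewer there is one more tool, called after "Call:" in YAML: its name, and indented under it one key for each argument. drive_tool: Moves the arm, as the interface text tells. Its arguments: {"type":"object","properties":{"plan":{"type":"array"},"jaw":{"type":"number"}},"required":["plan"]}

```bash
mkdir -p pics; ls
python3 - <<'E'
from bench import ctrl
import cv2,numpy as np
print(ctrl.get_obs())
for n in ("scene","side","wrist"):
    p,d=ctrl.camera(n); cv2.imwrite(f"pics/{n}0.png",p[:,:,::-1]); np.save(f"pics/{n}0.npy",d)
    print(n,ctrl.camera_info(n),(d>0).mean())
E
```

```text
pics
{'time_s': 0.0, 'q': array([-1.45728915e+00,  1.81541796e-01,  1.60802711e+00,  4.10450537e-06,
        1.35376882e+00, -2.06283668e-01]), 'dq': array([-0.00037611,  0.00158454,  0.00072924, -0.0008128 ,  0.00170807,
       -0.00036696]), 'joint_efforts': array([ 1.41593799e-03, -4.44867539e+01, -3.51337731e+01, -3.31588935e-04,
        9.28152323e-03, -8.72141953e-06]), 'eef_pos': array([ 0.18071754, -0.54521662,  0.19457454]), 'eef_rot': array([-8.71505477e-04,  9.87243634e-01,  1.59214465e-01,  4.24625161e-05]), 'wrist_force': array([-0.22306586, -1.25221924,  0.1541347 ]), 'torque': array([-0.00373422,  0.00322511,  0.00868883]), 'grasp_force': 0.0, 'opening': 1.0009118715272018}
scene {'camera_matrix': array([[468.74073026,   0.        , 327.6289149 ],
       [  0.        , 468.74073026, 236.05498612],
       [  0.        ,   0.        ,   1.        ]]), 'D': array([-0.02911616,  0.        ,  0.        ,  0.        ,  0.        ]), 'R': array([[-0.74231212, -0.67002304,  0.00646895],
       [-0.42429428,  0.46255558, -0.77847075],
       [ 0.51860108, -0.58061301, -0.627647
[... 481 characters left out ...]
t': array([0.52806762, 0.08891077, 1.18773541])} 0.9958821614583333
wrist {'camera_matrix': array([[404.0298108 ,   0.        , 328.5414386 ],
       [  0.        , 404.0298108 , 244.52724702],
       [  0.        ,   0.        ,   1.        ]]), 'D': array([-0.03705773,  0.        ,  0.        ,  0.        ,  0.        ]), 'T_tool_cam': array([[ 2.99716130e-04, -9.59332914e-01, -2.82276938e-01,
         7.04795216e-02],
       [ 9.99999871e-01,  4.02953180e-04, -3.07677127e-04,
        -4.15110391e-04],
       [ 4.08909185e-04, -2.82276809e-01,  9.59332912e-01,
        -1.78133224e-01],
       [ 0.00000000e+00,  0.00000000e+00,  0.00000000e+00,
         1.00000000e+00]])} 0.9957259114583333
```

View pics/scene0.png

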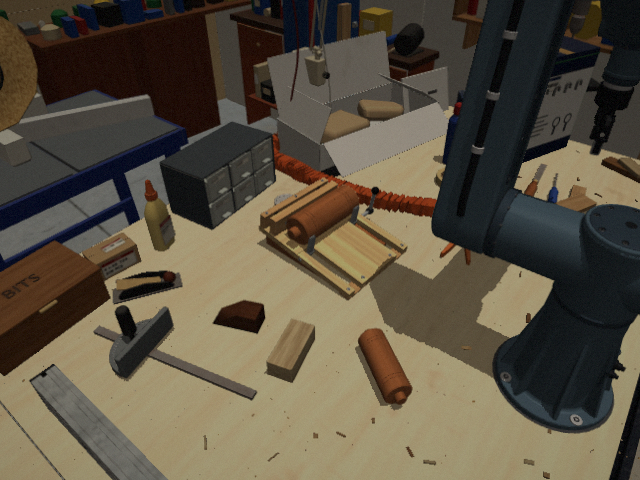

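View pics/side0.png

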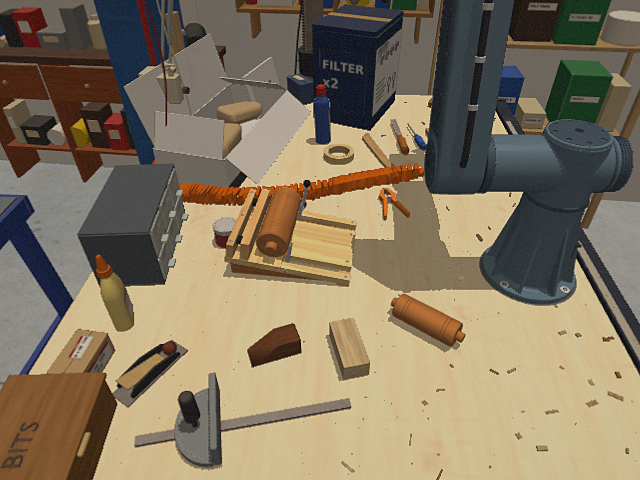

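Scene: the cradle with the post is at (325,215). The knob is at (375,190), the dark chock at (240,316), the cream offcut at (290,350), a smaller loose turned post at (385,365) and the clamp at (455,248). Side: post (278,220), knob (306,184), chock (275,344), offcut (349,347), small post (428,320), tin (225,232).
The post meant is the one on the cradle, since the loose one is the smaller look-alike. The chock is the dark wedge; the cream block is the offcut.

```bash
cat > h.py <<'E'
import cv2,numpy as np
from bench import ctrl
from scipy.spatial.transform import Rotation as Ro
def cam(n,o=None):
    i=ctrl.camera_info(n)
    if n!="wrist": return i["camera_matrix"],i["D"],i["R"].T,-i["R"].T@i["t"]
    w,x,y,z=o["eef_rot"]; T=np.eye(4); T[:3,:3]=Ro.from_quat([x,y,z,w]).as_matrix(); T[:3,3]=o["eef_pos"]
    T=T@i["T_tool_cam"]; return i["camera_matrix"],i["D"],T[:3,:3],T[:3,3]
def rays(n,uv,o=None):
    K,D,R,t=cam(n,o); p=cv2.undistortPoints(np.array(uv,float).reshape(-1,1,2),K,D).reshape(-1,2)
    return t,np.c_[p,np.ones(len(p))]@R.T
def plane(n,uv,z,o=None):
    t,r=rays(n,uv,o); return t+r*((z-t[2])/r[:,2])[:,None]
def cloud(n,d,o=None):
    v,u=np.mgrid[:480,:640]; t,r=rays(n,np.c_[u.ravel(),v.ravel()],o)
    P=t+r*d.reshape(-1,1); return P.reshape(480,640,3)
def tri(na,ua,nb,ub,oa=None,ob=None):
    a,r=rays(na,[ua],oa); b,s=rays(nb,[ub],ob); r=r[0];s=s[0]
    k=np.linalg.lstsq(np.c_[r,-s],b-a,rcond=None)[0]; p=a+r*k[0];q=b+s*k[1]
    return (p+q)/2,np.linalg.norm(p-q)
E
python3 - <<'E'
from h import *
S={}
for n,box in (("scene",(205,290,275,340)),("side",(240,315,310,370))):
    im=cv2.imread(f"pics/{n}0.png"); d=np.load(f"pics/{n}0.npy"); P=cloud(n,d); S[n]=P
    x0,y0,x1,y1=box; m=np.zeros((480,640),bool); sub=im[y0:y1,x0:x1].astype(int)
    m[y0:y1,x0:x1]=(sub.sum(2)<230)&(P[y0:y1,x0:x1,2]>0.004)
    k,l,st,c=cv2.connectedComponentsWithStats(m.astype(np.uint8)); m=l==1+st[1:,4].argmax()
    Q=P[m]; print(n,"chock px",m.sum(),"z max",np.percentile(Q[:,2],98),Q.mean(0))
    T=Q[Q[:,2]>0.040]; print(" top area mean",T.mean(0),len(T),cv2.minAreaRect(T[:,:2].astype(np.float32)))
    print(" all rect",cv2.minAreaRect(Q[:,:2].astype(np.float32)))
    tb=P[(np.abs(P[...,2])<.01)]; print(" table z",np.median(tb[:,2]))
    # post: orange-brown px in cradle, fit axis
    cb=(280,180,365,245) if n=="scene" else (250,185,305,258)
    x0,y0,x1,y1=cb; h=cv2.cvtColor(im,cv2.COLOR_BGR2HSV)[y0:y1,x0:x1]
    mm=(h[...,0]<14)&(h[...,1]>120)&(P[y0:y1,x0:x1,2]>.06)
    Q=P[y0:y1,x0:x1][mm]; print(" post n",len(Q),Q.mean(0),"zmax",np.percentile(Q[:,2],99))
    u,s,vt=np.linalg.svd(Q-Q.mean(0),full_matrices=False); print("  axis",vt[0])
    np.save(f"pics/P_{n}.npy",P)
for n,b in (("side",(215,165,375,285)),("scene",(245,165,420,300))):
    im=cv2.imread(f"pics/{n}0.png"); x0,y0,x1,y1=b
    cv2.imwrite(f"pics/{n}0c.png",cv2.resize(im[y0:y1,x0:x1],None,fx=4.4,fy=4.4,interpolation=cv2.INTER_CUBIC))
im=cv2.imread("pics/side0.png");
E
```

```text
scene chock px 1102 z max 0.04848924667513938 [0.56186633 0.32836694 0.0350726 ]
 top area mean [0.54863907 0.3206968  0.05568111] 441 ((0.2867479622364044, 0.5186084508895874), (0.06818564236164093, 0.7412377595901489), 53.06031799316406)
 all rect ((0.28186845779418945, 0.4846915602684021), (0.10989934951066971, 0.7664071917533875), 61.820316314697266)
 table z -0.0006134518050852078
 post n 2183 [0.61601296 0.0120006  0.11309133] zmax 0.1296702750153085
  axis [ 0.36750179 -0.85138638 -0.37427754]
side chock px 1364 z max 0.04920815396796128 [0.57715305 0.33253648 0.03498245]
 top area mean [0.5596198  0.32364736 0.05632268] 528 ((0.46941453218460083, 0.601315438747406), (0.06476486474275589, 0.6583667397499084), 18.198196411132812)
 all rect ((0.4711880087852478, 0.6011394262313843), (0.10825343430042267, 0.653767466545105), 22.274625778198242)
 table z 0.0004359814838366116
 post n 1514 [0.62840603 0.02309742 0.11945735] zmax 0.13307123318059189
  axis [-0.13593817  0.90499157  0.40312662]
```

View pics/side0c.png

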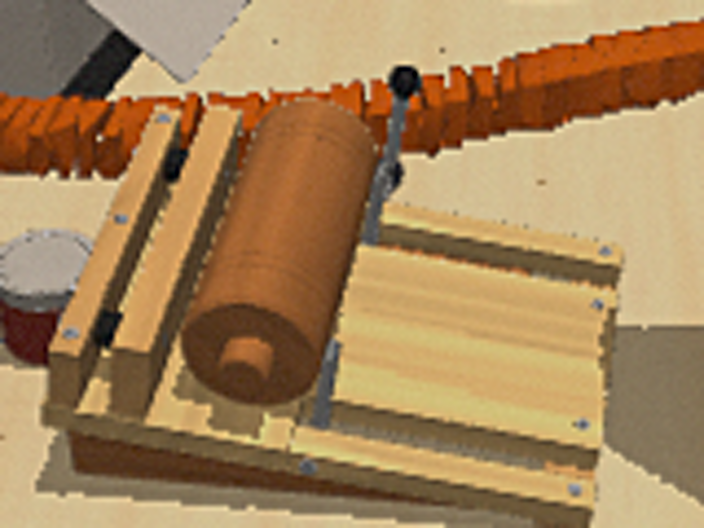

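View pics/scene0c.png

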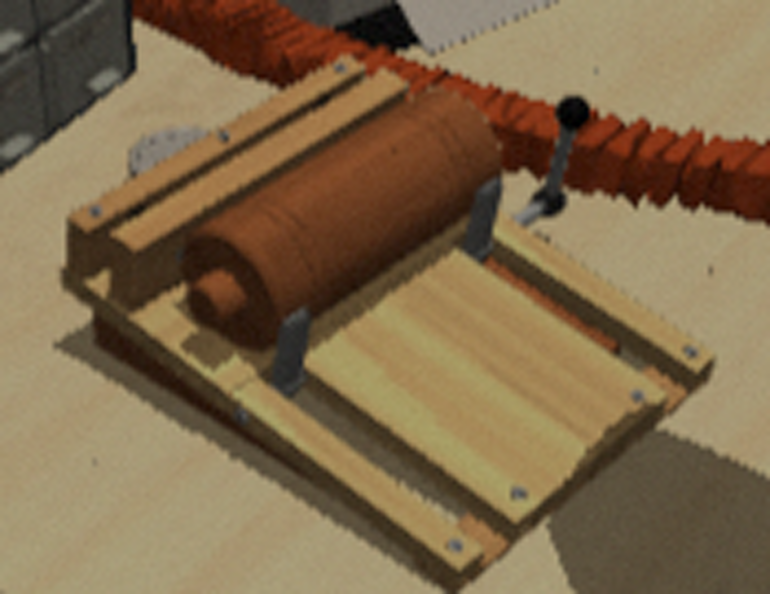

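The crops show the post on the cradle between the fence and the two upright fingers. The knob is at side (306.8,183) and scene (375,190.5). Screws mark the board and the back bar. Next I triangulate these and measure the chock.

Run:
```python
from h import *
f=dict(knob=((404,80),(573,112)),hub=((396,173),(551,203)),sA=((605,251),(691,352)),sB=((598,304),(638,396)),sC=((583,424),(518,494)),sD=((575,490),(455,546)),
bR=((163,118),(340,68)),bM=((122,218),(223,135)),bL=((70,332),(95,211)),fL=((153,425),(120,238)),fingR=((390,160),(489,180)),ten=((247,352),(222,292)))
for k,(a,b) in f.items():
    p,e=tri("side",(215+a[0]/4.4-.4,165+a[1]/4.4-.4),"scene",(245+b[0]/4.4-.4,165+b[1]/4.4-.4)); print(k,p.round(4),round(e,4)); f[k]=p
g=f["bL"]-f["bR"];h=f["sD"]-f["sA"];print("yaw from bar,screws",np.arctan2(-g[0],g[1]),np.arctan2(-h[0],h[1]))
ax=(f["bL"]+f["bR"])/2-(f["sA"]+f["sD"])/2;print("axis yaw",np.arctan2(ax[1],ax[0]),ax,"slope",np.arctan2(ax[2],np.hypot(*ax[:2])))
Ps=[]
for n in ("scene","side"):
    P=np.load(f"pics/P_{n}.npy"); im=cv2.imread(f"pics/{n}0.png").astype(int)
    R=P.reshape(-1,3); c=im.reshape(-1,3)
    m=(np.hypot(R[:,0]-.563,R[:,1]-.328)<.085)&(R[:,2]>.006)&(R[:,2]<.056)&(c.sum(1)<230); Q=R[m]
    T=Q[np.abs(Q[:,2]-.046)<.005]; print(n,len(Q),"top z",np.median(T[:,2]),cv2.minAreaRect(T[:,:2].astype(np.float32)),"all",cv2.minAreaRect(Q[:,:2].astype(np.float32)))
    # board plane: polygon between screws
    A=[f[k] for k in("sB","sC")]; lo=sum(A)/2; u=ax/np.linalg.norm(ax); v=h/np.linalg.norm(h)
    s=(R-lo)@u;t=(R-lo)@v; m=(s>.02)&(s<.10)&(abs(t)<.06)&(abs((R-lo)@np.cross(u,v))<.02)
    B=R[m]; co=np.linalg.lstsq(np.c_[B[:,:2],np.ones(len(B))],B[:,2],rcond=None)[0]; print(" board",len(B),co,"slope",np.degrees(np.arctan(np.hypot(*co[:2]))),"yaw",np.arctan2(co[1],co[0]))
```

```text
knob [ 0.5902 -0.1722  0.1065] 0.0039
hub [ 0.5961 -0.1646  0.0384] 0.0042
sA [ 0.4544 -0.1207  0.0212] 0.0038
sB [ 0.4543 -0.0673  0.0207] 0.0036
sC [0.4535 0.0452 0.0224] 0.0037
sD [0.4531 0.0994 0.0223] 0.0031
bR [ 0.7339 -0.1154  0.1036] 0.0039
bM [ 0.731  -0.007   0.1065] 0.0031
bL [0.7329 0.0957 0.104 ] 0.004
fL [0.6783 0.1347 0.1069] 0.0407
fingR [ 0.5846 -0.0839  0.1049] 0.0062
ten [0.6362 0.0884 0.0926] 0.0058
yaw from bar,screws 0.004967214664554615 0.006084922131371939
axis yaw 0.0029267561555349664 [0.27966225 0.00081851 0.08203793] slope 0.28534035748121583
scene 1061 top z 0.04569358789388567 ((0.5591164231300354, 0.31466731429100037), (0.05605926364660263, 0.04790816828608513), 28.257902145385742) all ((0.5798792243003845, 0.3253985643386841), (0.10417864471673965, 0.04929935932159424), 28.241273880004883)
 board 1066 [ 0.13877972  0.00033301 -0.04051341] slope 7.901048564239388 yaw 0.002399579381195149
side 1320 top z 0.046453956992769 ((0.5631069540977478, 0.31359803676605225), (0.05709466338157654, 0.05029758810997009), 26.540922164916992) all ((0.5840573310852051, 0.3250891864299774), (0.10593792051076889, 0.05036463588476181), 27.949617385864258)
 board 922 [ 0.14043398 -0.00069826 -0.0391861 ] slope 7.994093449033033 yaw -0.004972101713635212
```

Call:
drive_tool:
  plan:
    - [[0.63,-0.45,-0.21,0.1],[0.63,-0.45,-0.21,0.1],[0.63,-0.45,-0.21,0.1],[0.63,-0.45,-0.21,0.1],[0.63,-0.45,-0.21,0.1],[0.63,-0.45,-0.21,0.1],[0.63,-0.45,-0.21,0.1],[0.63,-0.45,-0.21,0.1],[0.63,-0.45,-0.21,0.1],[0.63,-0.45,-0.21,0.1]]

```text
time_s: 0.98
eef_pos: [0.3643, -0.2947, 0.28]
eef_rot: [0.001, 1.0, 0.005, 0.0]
wrist_force: [-0.1, -0.5, 0.2]
opening: 0.999
grasp_force: 0.0
```

Call:
drive_tool:
  plan:
    - [[0.51,-0.71,0,0],[0.51,-0.71,0,0],[0.51,-0.71,0,0],[0.51,-0.71,0,0],[0.51,-0.71,0,0],[0.51,-0.71,0,0],[0.51,-0.71,0,0],[0.51,-0.71,0,0],[0.51,-0.71,0,0],[0.51,-0.71,0,0],[0.51,-0.71,0,0],[0.51,-0.71,0,0]]

```text
time_s: 1.98
eef_pos: [0.5652, -0.0121, 0.2787]
eef_rot: [0.0, 1.0, 0.002, -0.001]
wrist_force: [-0.7, -0.5, 1.0]
opening: 1.002
grasp_force: 0.0
```

Run:
```python
from h import *; import pickle
o=ctrl.get_obs(); p,d=ctrl.camera("wrist"); print(o["eef_pos"],o["eef_rot"],abs(o["dq"]).max())
cv2.imwrite("pics/w1.png",p[:,:,::-1]); np.save("pics/w1.npy",d); pickle.dump(o,open("pics/w1.pkl","wb"))
```

```text
[ 0.56519015 -0.01214799  0.278658  ] [ 1.64642263e-04  9.99997353e-01  2.12352621e-03 -8.70585902e-04] 0.014535034148788473
```

View pics/w1.png

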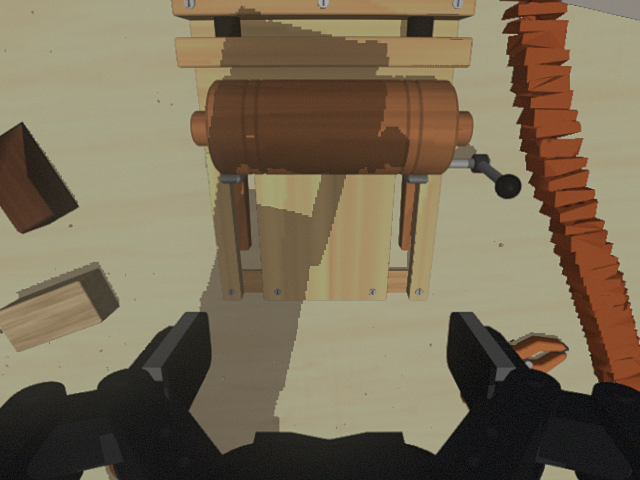

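The wrist view shows the cradle square below. The knob is at (508,187), low screws at (231/277/372/419,292) and back screws at (189/323/458,3). Finger tops are at (230,179) and (417,179), the chock at (30,180) and the hose to the right at x>510.

Run:
```python
from h import *; import pickle
o=pickle.load(open("pics/w1.pkl","rb")); d=np.load("pics/w1.npy"); P=cloud("wrist",d,o)
pr=lambda uv,z:plane("wrist",uv,z,o).round(4).tolist()
print("low screws",pr([(231,292),(277,292),(372,292),(419,292)],.0237))
print("depth",[P[v,u].round(4).tolist() for u,v in((231,292),(372,292),(508,187),(230,179),(417,179),(323,5),(325,55))])
z=np.median(P[2:9,230:400,2]);print("bar z",z,pr([(189,3),(323,3),(458,3)],z))
print("knob",pr([(508,187)],.108),"fing",pr([(230,179),(417,179)],.0925))
zf=np.median(P[42:60,200:440,2]);print("fence top z",zf,"front edge",pr([(180,66),(325,66),(470,66)],zf))
print("tri knob w-side",tri("wrist",(508,187),"side",(306.4,182.8),o),"w-scene",tri("wrist",(508,187),"scene",(374.8,190.1),o))
b=P[190:270,260:385].reshape(-1,3); co=np.linalg.lstsq(np.c_[b[:,:2],np.ones(len(b))],b[:,2],rcond=None)[0];print("board",co,"x at z=.0443",(.0443-co[2]+co[1]*.01)/co[0])
R=P.reshape(-1,3);m=(R[:,1]<-.19)&(R[:,1]>-.3)&(R[:,0]>.45)&(R[:,0]<.68);
for x in(.48,.52,.56,.6,.64):
    k=m&(abs(R[:,0]-x)<.01)&(R[:,2]>.012)&(R[:,2]<.09);print("hose x",x,"ymax",R[k,1].max().round(3) if k.any() else None, "zmax",R[k,2].max().round(3) if k.any() else None)
for v in (100,127,150): print("post",v,P[v,240:420:60].round(4).tolist())
```

```text
low screws [[0.4496, 0.1006, 0.0237], [0.45, 0.0471, 0.0237], [0.4505, -0.063, 0.0237], [0.4506, -0.1176, 0.0237]]
depth [[0.4501, 0.1004, 0.0248], [0.4508, -0.0629, 0.0245], [0.5869, -0.1641, 0.1172], [0.5892, 0.0765, 0.0931], [0.5898, -0.0916, 0.0922], [0.7267, -0.007, 0.1056], [0.69, -0.0087, 0.1078]]
bar z 0.10458331201893084 [[0.7287, 0.0981, 0.1046], [0.7284, -0.007, 0.1046], [0.7295, -0.1128, 0.1046]]
knob [[0.5856, -0.1682, 0.108]] fing [[0.5891, 0.0767, 0.0925], [0.5898, -0.0915, 0.0925]]
fence top z 0.10995798961610162 front edge [[0.6817, 0.1073, 0.11], [0.6815, -0.0087, 0.11], [0.6827, -0.1247, 0.11]]
tri knob w-side (array([ 0.5877908 , -0.16472548,  0.11428557]), np.float64(0.002843314511041429)) w-scene (array([ 0.58615094, -0.16719521,  0.10865833]), np.float64(0.001611344034688859))
board [ 0.40867708 -0.0069781  -0.17955782] x at z=.0443 0.5475913597288079
hose x 0.48 ymax -0.286 zmax 0.047
hose x 0.52 ymax -0.264 zmax 0.048
hose x 0.56 ymax -0.243 zmax 0.045
hose x 0.6 ymax -0.223 zmax 0.05
hose x 0.64 ymax -0.212 zmax 0.048
post 100 [[0.6549, 0.0578, 0.1223], [0.6549, 0.0107, 0.1228], [0.655, -0.0362, 0.1245]]
post 127 [[0.6344, 0.0573, 0.13], [0.6345, 0.0105, 0.1286], [0.6347, -0.0362, 0.1305]]
post 150 [[0.6165, 0.0593, 0.125], [0.6167, 0.011, 0.1257], [0.6168, -0.0372, 0.1244]]
```

Call:
drive_tool:
  plan:
    - [[-0.03,-0.8,0.2,-0.154],[-0.03,-0.8,0.2,-0.154],[-0.03,-0.8,0.2,-0.154],[-0.03,-0.8,0.2,-0.154],[-0.03,-0.8,0.2,-0.154],[-0.03,-0.8,0.2,-0.154],[-0.03,-0.8,0.2,-0.154],[-0.03,-0.8,0.2,-0.154],[-0.03,-0.8,0.2,-0.154],[-0.03,-0.8,0.2,-0.154],[-0.03,-0.8,0.2,-0.154],[-0.03,-0.8,0.2,-0.154]]

```text
time_s: 3.03
eef_pos: [0.5529, 0.3073, 0.2001]
eef_rot: [0.0, 0.971, 0.241, 0.0]
wrist_force: [0.2, -0.6, 0.8]
opening: 0.998
grasp_force: 0.0
```

```bash
cat > look.py <<'E'
from h import *; import pickle,sys
k=sys.argv[1]
o=ctrl.get_obs(); p,d=ctrl.camera("wrist"); cv2.imwrite(f"pics/{k}.png",p[:,:,::-1]); np.save(f"pics/{k}.npy",d); pickle.dump(o,open(f"pics/{k}.pkl","wb"))
print({i:np.round(o[i],4).tolist() for i in("time_s","eef_pos","eef_rot","wrist_force")})
E
python3 look.py w2
python3 - <<'E'
from h import *; import pickle
o=pickle.load(open("pics/w2.pkl","rb")); P=cloud("wrist",np.load("pics/w2.npy"),o); im=cv2.imread("pics/w2.png")
R=P.reshape(-1,3);c=cv2.cvtColor(im,cv2.COLOR_BGR2HSV).reshape(-1,3)
near=(np.hypot(R[:,0]-.58,R[:,1]-.326)<.085)&(c[:,0]<20)&(c[:,1]>90)&(im.reshape(-1,3).sum(1)<300)&(im.reshape(-1,3).sum(1)>30)
for nm,m in(("all",near&(R[:,2]>.004)&(R[:,2]<.06)),("top",near&(abs(R[:,2]-.046)<.004))):
    M=cv2.morphologyEx(m.reshape(480,640).astype(np.uint8),cv2.MORPH_OPEN,np.ones((3,3)))>0
    Q=P[M]; v,u=np.nonzero(M); print(nm,len(Q),"px",u.min(),u.max(),v.min(),v.max(),cv2.minAreaRect(Q[:,:2].astype(np.float32)),np.median(Q[:,2]))
E
```

```text
{'time_s': 3.0333, 'eef_pos': [0.5529, 0.3073, 0.2001], 'eef_rot': [0.0002, 0.9705, 0.2411, 0.0004], 'wrist_force': [0.1576, -0.6446, 0.7948]}
all 6045 px 300 355 111 235 ((0.5806421041488647, 0.32333147525787354), (0.10319514572620392, 0.046923570334911346), 27.476865768432617) 0.04424927971188597
top 3313 px 300 355 174 235 ((0.5579937100410461, 0.3113388419151306), (0.05193499103188515, 0.04693922773003578), 26.97210693359375) 0.04558308993427329
```

View pics/w2.png

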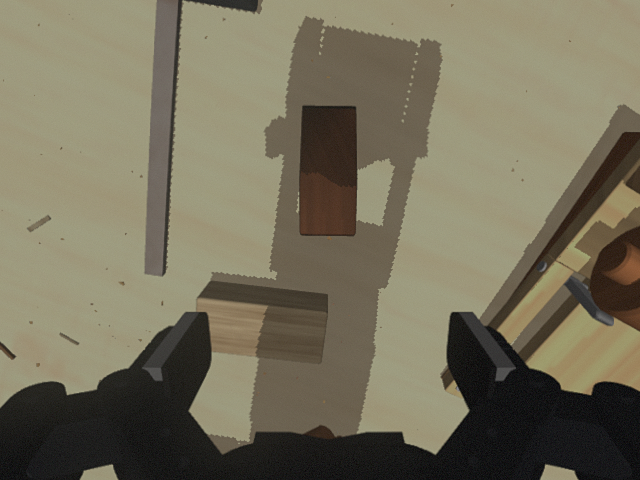

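The wedge is at (300-356, 107-235), aligned with the tool, and the offcut is behind it at (197-327, 282-362). The dark one, 47 mm wide and 46 mm high, is confirmed as the chock. Next I descend and grip it.

Call:
drive_tool:
  plan:
    - [[0.01,-0.001,0.1,0],[0.01,-0.001,0.2,0],[0.01,-0.001,0.3,0],[0.01,-0.001,0.4,0],[0.01,-0.001,0.45,0],[0.01,-0.001,0.485,0],[0.01,-0.001,0.485,0],[0.01,-0.001,0.485,0]]

```text
time_s: 3.75
eef_pos: [0.5563, 0.3109, 0.0062]
eef_rot: [-0.0, 0.97, 0.242, 0.0]
wrist_force: [-0.2, -0.3, 0.4]
opening: 0.997
grasp_force: 0.0
```

Call:
drive_tool:
  plan:
    - [[0,0,0,0],[0,0,0,0],[0,0,0,0],[0,0,0,0],[0,0,0,0],[0,0,0,0],[0,0,0,0],[0,0,0,0],[0,0,0,0],[0,0,0,0]]
  jaw: 1

```text
time_s: 4.58
eef_pos: [0.5582, 0.3144, 0.0102]
eef_rot: [-0.001, 0.97, 0.243, 0.004]
wrist_force: [-4.0, 4.9, 16.6]
opening: -0.002
grasp_force: 8.1
```

```bash
python3 look.py w3
python3 - <<'E'
from h import *
p,d=ctrl.camera("side"); cv2.imwrite("pics/s3.png",p[:,:,::-1])
a=cv2.imread("pics/w3.png"); b=p[250:430,180:420,::-1]
cv2.imwrite("pics/c3.png",np.hstack([cv2.resize(a,(400,300)),cv2.resize(b,(400,300))]))
E
```

```text
{'time_s': 4.5833, 'eef_pos': [0.5582, 0.3144, 0.0102], 'eef_rot': [-0.0013, 0.9701, 0.2426, 0.0038], 'wrist_force': [-4.0441, 4.8688, 16.6347]}
```

View pics/c3.png

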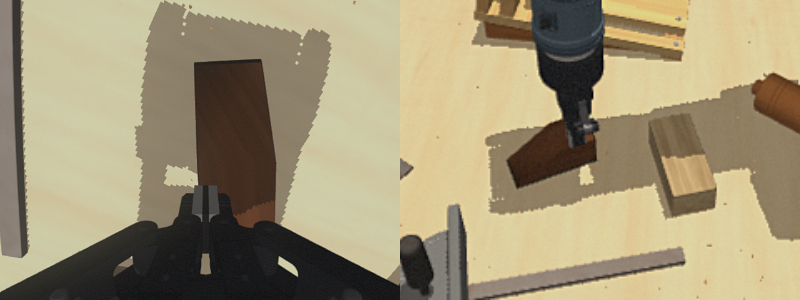

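The grasp failed: the fingers are shut and the chock sits beside or under them. I need a closer look before moving.

Run:
```python
from h import *; import pickle
p,d=ctrl.camera("scene"); 
a=cv2.imread("pics/w3.png")[60:400,160:560]; s=cv2.imread("pics/s3.png")[300:390,225:345]; c=p[270:360,190:310,::-1]
f=lambda x:cv2.resize(x,(400,300),interpolation=cv2.INTER_CUBIC)
cv2.imwrite("pics/c4.png",np.vstack([np.hstack([f(s),f(c)]),np.hstack([f(a),np.zeros((300,400,3),np.uint8)])]))
o=pickle.load(open("pics/w3.pkl","rb")); P=cloud("wrist",np.load("pics/w3.npy"),o)
for v in range(80,400,30): print(v,[(u,*P[v,u].round(3)) for u in(300,325,350,380,410,430,450)])
```

```text
80 [(300, np.float64(0.632), np.float64(0.369), np.float64(-0.001)), (325, np.float64(0.637), np.float64(0.359), np.float64(-0.001)), (350, np.float64(0.642), np.float64(0.349), np.float64(-0.001)), (380, np.float64(0.648), np.float64(0.338), np.float64(0.001)), (410, np.float64(0.654), np.float64(0.326), np.float64(-0.0)), (430, np.float64(0.659), np.float64(0.318), np.float64(-0.001)), (450, np.float64(0.663), np.float64(0.31), np.float64(-0.001))]
110 [(300, np.float64(0.62), np.float64(0.363), np.float64(-0.0)), (325, np.float64(0.625), np.float64(0.353), np.float64(0.004)), (350, np.float64(0.63), np.float64(0.343), np.float64(0.005)), (380, np.float64(0.637), np.float64(0.332), np.float64(0.005)), (410, np.float64(0.643), np.float64(0.32), np.float64(0.006)), (430, np.float64(0.648), np.float64(0.312), np.float64(0.0)), (450, np.float64(0.652), np.float64(0.304), np.float64(-0.0))]
140 [(300, np.float64(0.609), np.float64(0.357), np.float64(-0.001)), (325, np.float64(0.614), np.float64(0.347), np.float64(0.013)), (350, np.float64(0.619), np.float64(0.338), np.float64(0.014)), (
[... 3156 characters left out ...]
0, np.float64(0.553), np.float64(0.289), np.float64(0.045)), (410, np.float64(0.559), np.float64(0.279), np.float64(0.046)), (430, np.float64(0.563), np.float64(0.272), np.float64(0.046)), (450, np.float64(0.55), np.float64(0.238), np.float64(0.0))]
380 [(300, np.float64(0.563), np.float64(0.326), np.float64(0.103)), (325, np.float64(0.554), np.float64(0.314), np.float64(0.084)), (350, np.float64(0.569), np.float64(0.315), np.float64(0.103)), (380, np.float64(0.573), np.float64(0.309), np.float64(0.104)), (410, np.float64(0.574), np.float64(0.3), np.float64(0.099)), (430, np.float64(0.578), np.float64(0.298), np.float64(0.103)), (450, np.float64(0.581), np.float64(0.293), np.float64(0.103))]
```

View pics/c4.png

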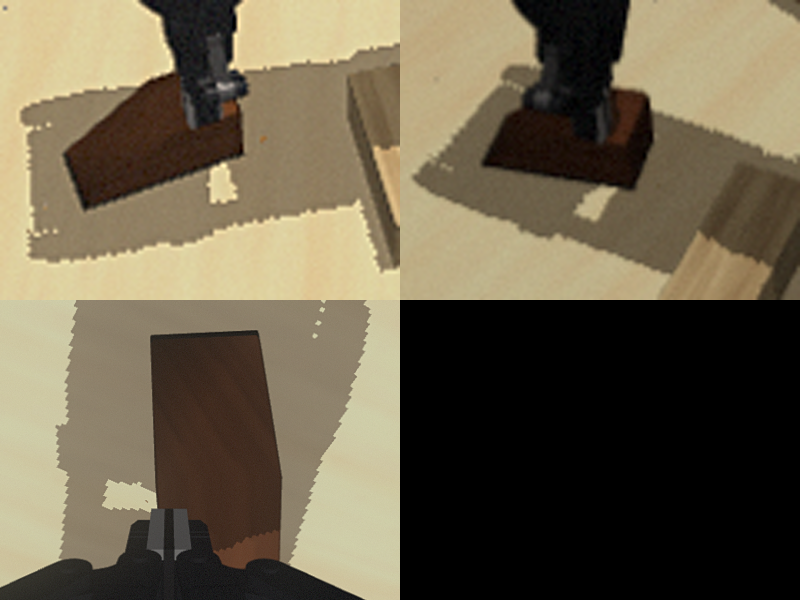

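The chock is flat on the table but shifted about 15 mm in the tool's +y, and the shut fingers stand at its left edge. I raise straight up, reopen and re-measure.

Call:
drive_tool:
  plan:
    - [[0,0,-0.02,0],[0,0,-0.05,0],[0,0,-0.1,0],[0,0,-0.18,0],[0,0,-0.26,0],[0,0,-0.34,0],[0,0,-0.4,0],[0,0,-0.4,0],[0,0,-0.4,0]]

```text
time_s: 5.48
eef_pos: [0.5567, 0.3118, 0.1684]
eef_rot: [-0.0, 0.97, 0.242, 0.002]
wrist_force: [-0.3, 0.1, -1.7]
opening: 0.001
grasp_force: 0.0
```

Call:
drive_tool:
  plan:
    - [[0,0,0,0],[0,0,0,0],[0,0,0,0],[0,0,0,0],[0,0,0,0],[0,0,0,0]]
  jaw: 0

```text
time_s: 5.98
eef_pos: [0.5551, 0.3114, 0.1648]
eef_rot: [0.0, 0.97, 0.242, -0.001]
wrist_force: [-0.3, -0.1, -0.2]
opening: 0.847
grasp_force: 0.0
```

```bash
cat > chock.py <<'E'
from h import *; import pickle,sys
k=sys.argv[1]; g=np.array([float(sys.argv[2]),float(sys.argv[3])])
o=pickle.load(open(f"pics/{k}.pkl","rb")); P=cloud("wrist",np.load(f"pics/{k}.npy"),o); im=cv2.imread(f"pics/{k}.png")
R=P.reshape(-1,3);s=im.reshape(-1,3).astype(int).sum(1);c=cv2.cvtColor(im,cv2.COLOR_BGR2HSV).reshape(-1,3)
near=(np.hypot(*(R[:,:2]-g).T)<.085)&(c[:,0]<20)&(c[:,1]>90)&(s<300)&(s>30)
w,x,y,z=o["eef_rot"]; A=Ro.from_quat([x,y,z,w]).as_matrix()
for nm,m in(("all",near&(R[:,2]>.004)&(R[:,2]<.06)),("top",near&(abs(R[:,2]-.046)<.004))):
    M=cv2.morphologyEx(m.reshape(480,640).astype(np.uint8),cv2.MORPH_OPEN,np.ones((3,3)))>0
    Q=P[M]; v,u=np.nonzero(M); c0,sz,an=cv2.minAreaRect(Q[:,:2].astype(np.float32)); print(nm,len(Q),"px",u.min(),u.max(),v.min(),v.max(),np.round(c0,4),np.round(sz,4),round(an,2),"z",np.median(Q[:,2]).round(4))
    a=np.radians(an if sz[0]>sz[1] else an-90); b=np.array(c0)-max(sz)/2*np.array([np.cos(a),np.sin(a)])
    G=b+.0235*np.array([np.cos(a),np.sin(a)]); dl=A.T@np.r_[G-o["eef_pos"][:2],0]; print("  yaw",a,"tool yaw",np.arctan2(A[1,0],A[0,0]),"back",b.round(4),"block centre",G.round(4),"tool shift mm",(dl*1000).round(1))
E
python3 look.py w5; python3 chock.py w5 .586 .310
```

```text
{'time_s': 5.9833, 'eef_pos': [0.5551, 0.3114, 0.1648], 'eef_rot': [0.0, 0.9702, 0.2423, -0.0006], 'wrist_force': [-0.2718, -0.117, -0.2356]}
all 7800 px 320 385 109 248 [0.59   0.3116] [0.1032 0.0476] 31.26 z 0.0434
  yaw 0.5455951546218083 tool yaw 0.4894524123592038 back [0.5459 0.2848] block centre [0.566 0.297] tool shift mm [ 2.9 17.9 -0. ]
top 4023 px 322 385 181 248 [0.5682 0.2978] [0.0517 0.0477] 29.98 z 0.0456
  yaw 0.5231702063998779 tool yaw 0.4894524123592038 back [0.5458 0.2849] block centre [0.5661 0.2966] tool shift mm [ 2.8 18.3 -0. ]
```

Call:
drive_tool:
  plan:
    - [[0.008,0.045,0.05,-0.015],[0.008,0.045,0.15,-0.015],[0.008,0.045,0.25,-0.015],[0.008,0.045,0.35,-0.015],[0.008,0.045,0.4,-0.015],[0.008,0.045,0.4,-0.015],[0.008,0.045,0.4,-0.015]]
  jaw: 0

```text
time_s: 6.62
eef_pos: [0.5657, 0.2969, 0.0044]
eef_rot: [0.0, 0.964, 0.265, -0.001]
wrist_force: [0.3, -1.2, 1.2]
opening: 1.0
grasp_force: 0.0
```

Call:
drive_tool:
  plan:
    - [[0,0,0,0],[0,0,0,0],[0,0,0,0],[0,0,0,0],[0,0,0,0]]
  jaw: 0.38

```text
time_s: 7.03
eef_pos: [0.5674, 0.2975, 0.0068]
eef_rot: [-0.0, 0.964, 0.265, 0.001]
wrist_force: [-0.5, 0.5, -0.1]
opening: 0.623
grasp_force: 0.0
```

Call:
drive_tool:
  plan:
    - [[0,0,0,0],[0,0,0,0],[0,0,0,0],[0,0,0,0]]
  jaw: 0.46

```text
time_s: 7.37
eef_pos: [0.5672, 0.2974, 0.0067]
eef_rot: [-0.0, 0.964, 0.265, 0.001]
wrist_force: [-1.5, -0.0, 5.1]
opening: 0.542
grasp_force: 18.5
```

Call:
drive_tool:
  plan:
    - [[0,0,0,0],[0,0,0,0],[0,0,0,0],[0,0,0,0]]
  jaw: 0.55

```text
time_s: 7.7
eef_pos: [0.5673, 0.2974, 0.0073]
eef_rot: [-0.0, 0.964, 0.265, 0.001]
wrist_force: [-2.4, -0.2, 8.7]
opening: 0.508
grasp_force: 59.5
```

Call:
drive_tool:
  plan:
    - [[0,0,-0.02,0],[0,0,-0.06,0],[0,0,-0.12,0],[0,0,-0.2,0],[0,0,-0.28,0],[0,0,-0.36,0],[0,0,-0.36,0]]

```text
time_s: 8.28
eef_pos: [0.5708, 0.2986, 0.1579]
eef_rot: [-0.0, 0.964, 0.265, 0.006]
wrist_force: [1.3, 1.2, -0.4]
opening: 0.497
grasp_force: 62.1
```

```bash
python3 look.py w6
python3 - <<'E'
from h import *
p,d=ctrl.camera("side"); q,e=ctrl.camera("scene")
a=cv2.imread("pics/w6.png"); f=lambda x,w,h:cv2.resize(x,(w,h),interpolation=cv2.INTER_CUBIC)
cv2.imwrite("pics/c6.png",np.hstack([f(a,400,300),f(p[200:380,200:440,::-1],400,300)]))
o=ctrl.get_obs();print(o["opening"],o["grasp_force"])
E
```

```text
{'time_s': 8.2833, 'eef_pos': [0.5708, 0.2986, 0.1579], 'eef_rot': [-0.0002, 0.9642, 0.2652, 0.0061], 'wrist_force': [1.2831, 1.2151, -0.379]}
0.49299315739530464 61.31725072860718
```

View pics/c6.png

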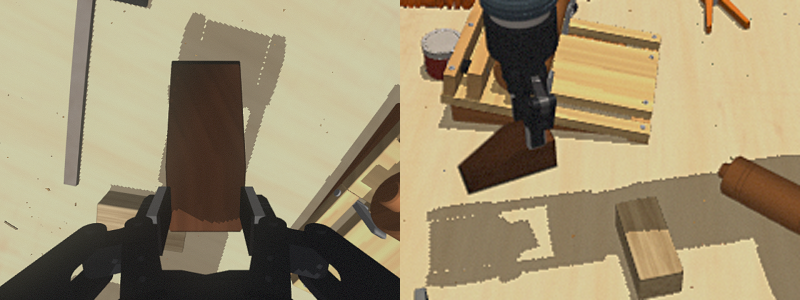

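The chock is held, level and aligned with the tool. The opening is still creeping towards the 0.55 command, so I set the jaw to 0.49 and measure the chock in the tool frame.

Call:
drive_tool:
  plan:
    - [[0,0,0,0],[0,0,0,0],[0,0,0,0]]
  jaw: 0.49

```text
time_s: 8.68
eef_pos: [0.5655, 0.2968, 0.1476]
eef_rot: [0.0, 0.964, 0.265, -0.002]
wrist_force: [0.5, -0.0, -1.2]
opening: 0.508
grasp_force: 46.3
```

```bash
python3 look.py w7
cat > held.py <<'E'
from h import *; import pickle,sys
k=sys.argv[1]; o=pickle.load(open(f"pics/{k}.pkl","rb")); P=cloud("wrist",np.load(f"pics/{k}.npy"),o); im=cv2.imread(f"pics/{k}.png")
w,x,y,z=o["eef_rot"]; A=Ro.from_quat([x,y,z,w]).as_matrix(); T=(P-o["eef_pos"])@A
c=cv2.cvtColor(im,cv2.COLOR_BGR2HSV); s=im.astype(int).sum(2)
m=(c[...,0]<20)&(c[...,1]>90)&(s<330)&(s>30)&(T[...,0]>-.04)&(T[...,0]<.12)&(abs(T[...,1])<.04)&(T[...,2]>-.06)&(T[...,2]<.03)
m=cv2.morphologyEx(m.astype(np.uint8),cv2.MORPH_OPEN,np.ones((3,3)))>0; Q=T[m]; print(len(Q),"x",np.percentile(Q[:,0],[.3,99.7]),"y",np.percentile(Q[:,1],[1,99]))
for lo,hi in((-.03,-.025),(-.02,-.005),(-.005,.01),(.01,.02),(.03,.04),(.05,.06),(.07,.08)):
    q=Q[(Q[:,0]>lo)&(Q[:,0]<hi)]; 
    if len(q)>5: print(round((lo+hi)/2,4),"z",np.median(q[:,2]).round(4),"y",np.percentile(q[:,1],[2,98]).round(4))
print("tool yaw",np.arctan2(A[1,0],A[0,0]))
E
python3 held.py w7; python3 -c "
from h import *;o=ctrl.get_obs();print(o['opening'],o['grasp_force'])"
```

```text
{'time_s': 8.6833, 'eef_pos': [0.5655, 0.2968, 0.1476], 'eef_rot': [0.0001, 0.9642, 0.2651, -0.0016], 'wrist_force': [0.5429, -0.0418, -1.228]}
28935 x [-0.02264752  0.07902752] y [-0.02280211  0.02216792]
-0.0125 z -0.0387 y [-0.0223  0.0208]
0.0025 z -0.0382 y [-0.0219  0.0205]
0.015 z -0.0379 y [-0.0229  0.0218]
0.035 z -0.0277 y [-0.0224  0.0216]
0.055 z -0.0123 y [-0.0175  0.0219]
0.075 z 0.0028 y [-0.009   0.0223]
tool yaw 0.5365135976980996
0.5088628654954632 46.33062243461609
```

Call:
drive_tool:
  plan:
    - [[-0.05,0.06,-0.1,0.02],[-0.12,0.15,-0.125,0.05],[-0.2,0.25,-0.125,0.08],[-0.27,0.34,-0.125,0.11],[-0.34,0.43,-0.125,0.14],[-0.41,0.52,-0.125,0.1695],[-0.45,0.57,-0.125,0.1695],[-0.4765,0.603,-0.125,0.1695],[-0.4765,0.603,-0.125,0.1695],[-0.4765,0.603,-0.125,0.1695],[-0.4765,0.603,-0.125,0.1695]]

```text
time_s: 9.65
eef_pos: [0.526, -0.0073, 0.1992]
eef_rot: [-0.0, 1.0, 0.002, -0.0]
wrist_force: [0.2, -0.1, -1.4]
opening: 0.513
grasp_force: 46.3
```

```bash
python3 look.py w8; python3 held.py w8
python3 - <<'E'
from h import *; o=ctrl.get_obs();print(o['opening'],o['grasp_force'])
E
```

```text
{'time_s': 9.65, 'eef_pos': [0.526, -0.0073, 0.1992], 'eef_rot': [-0.0004, 1.0, 0.0016, -0.0003], 'wrist_force': [0.2133, -0.1029, -1.3862]}
31555 x [-0.02247522  0.07925788] y [-0.02310256  0.02309415]
-0.0125 z -0.0388 y [-0.0217  0.0214]
0.0025 z -0.0383 y [-0.0213  0.0211]
0.015 z -0.0379 y [-0.0229  0.0225]
0.035 z -0.0276 y [-0.0226  0.0227]
0.055 z -0.0122 y [-0.0227  0.0228]
0.075 z 0.0031 y [-0.0229  0.023 ]
tool yaw 0.003273851298835339
0.5141248362156867 46.3184380531311
```

Call:
drive_tool:
  plan:
    - [[0,0,0.1,0],[0,0,0.2,0],[0,0,0.27,0],[0,0,0.32,0],[0,0,0.345,0],[0,0,0.355,0],[0,0,0.36,0],[0,0,0.365,0],[0,0,0.365,0]]

```text
time_s: 10.45
eef_pos: [0.5271, -0.0074, 0.0546]
eef_rot: [0.0, 1.0, 0.002, 0.001]
wrist_force: [-1.2, 0.5, -0.5]
opening: 0.513
grasp_force: 27.1
```

Call:
drive_tool:
  plan:
    - [[0,0,0.005,0],[0,0,0.01,0],[0,0,0.014,0],[0,0,0.018,0],[0,0,0.018,0],[0,0,0.018,0]]

```text
time_s: 10.95
eef_pos: [0.5274, -0.0079, 0.0494]
eef_rot: [0.0, 1.0, 0.002, 0.001]
wrist_force: [-10.3, 2.1, 19.4]
opening: 0.515
grasp_force: 46.5
```

Call:
drive_tool:
  plan:
    - [[0,0,0,0],[0,0,0,0],[0,0,0,0],[0,0,0,0],[0,0,0,0]]
  jaw: 0.2

```text
time_s: 11.37
eef_pos: [0.5262, -0.0077, 0.0462]
eef_rot: [0.0, 1.0, 0.002, 0.0]
wrist_force: [0.8, -0.2, -0.7]
opening: 0.802
grasp_force: 0.0
```

Call:
drive_tool:
  plan:
    - [[0,0,-0.03,0],[0,0,-0.1,0],[0,0,-0.2,0],[0,0,-0.3,0],[-0.05,0,-0.38,0],[-0.1,0,-0.38,0],[-0.1,0,-0.38,0],[-0.1,0,-0.38,0]]

```text
time_s: 12.03
eef_pos: [0.4861, -0.0077, 0.1993]
eef_rot: [0.0, 1.0, 0.002, 0.001]
wrist_force: [-1.4, 0.6, 0.0]
opening: 0.805
grasp_force: 0.0
```

```bash
python3 look.py w9
cat > st.py <<'E'
from h import *; import pickle,sys
# state on the board: cradle frame s (along slope), y, h (off board)
k=sys.argv[1]; o=pickle.load(open(f"pics/{k}.pkl","rb")); P=cloud("wrist",np.load(f"pics/{k}.npy"),o); im=cv2.imread(f"pics/{k}.png")
t=np.radians(8); X0,Y0,yw=.5965,-.008,.004
ex=np.array([np.cos(t)*np.cos(yw),np.cos(t)*np.sin(yw),np.sin(t)]);ey=np.array([-np.sin(yw),np.cos(yw),0]);B=np.c_[ex,ey,np.cross(ex,ey)]
L=(P-[X0,Y0,.0443])@B; c=cv2.cvtColor(im,cv2.COLOR_BGR2HSV); s=im.astype(int).sum(2); br=(c[...,0]<20)&(c[...,1]>90)&(s<330)&(s>30)
m=br&(L[...,0]>-.15)&(L[...,0]<.03)&(abs(L[...,1])<.06)&(L[...,2]>.005)&(L[...,2]<.06)
m=cv2.morphologyEx(m.astype(np.uint8),cv2.MORPH_OPEN,np.ones((3,3)))>0
n,l,q,_=cv2.connectedComponentsWithStats(m.astype(np.uint8)); m=l==1+q[1:,4].argmax()
Q=L[m]; T=Q[Q[:,2]>.042]; print("chock n",len(Q),"s",np.percentile(Q[:,0],[.5,99.5]).round(4),"top h",np.median(T[:,2]).round(4),"top s",np.percentile(T[:,0],[.5,99.5]).round(4),"y",np.percentile(T[:,1],[1,99]).round(4),"yaw",cv2.minAreaRect(Q[:,:2].astype(np.float32))[1:])
co=np.linalg.lstsq(np.c_[T[:,:2],np.ones(len(T))],T[:,2],rcond=None)[0]; print(" top tilt",co[:2])
for y in(-.08,-.04,0,.04,.08):
    k2=(abs(L[...,1]-y)<.006)&(L[...,2]>.072)&(L[...,2]<.09)&(L[...,0]<.1)&(L[...,0]>.0)
    q=L[k2]; 
    if len(q)>30:
        A=np.c_[2*q[:,0],2*q[:,2],np.ones(len(q))]; r=np.linalg.lstsq(A,q[:,0]**2+q[:,2]**2,rcond=None)[0]; print(" post y",y,"axis s,h",r[:2].round(4),"r",np.sqrt(r[2]+r[0]**2+r[1]**2).round(4),"top h",np.percentile(q[:,2],98).round(4))
    f=L[(abs(L[...,1]-y)<.006)&(abs(L[...,2]-.052)<.008)&(L[...,0]>.085)&(L[...,0]<.13)]
    if len(f)>10: print("   fence top s range",np.percentile(f[:,0],[2,98]).round(4),np.median(f[:,2]).round(4))
E
python3 st.py w9
```

```text
{'time_s': 12.0333, 'eef_pos': [0.4861, -0.0077, 0.1993], 'eef_rot': [0.0002, 1.0, 0.0019, 0.0009], 'wrist_force': [-1.3727, 0.6067, 0.004]}
chock n 1323 s [-0.0783 -0.0545] top h 0.0511 top s [-0.0703 -0.0545] y [-0.0224  0.0241] yaw ((0.04809827357530594, 0.024086052551865578), 89.9044189453125)
 top tilt [1.13243789e+00 2.89276685e-04]
 post y -0.08 axis s,h [0.0321 0.0686] r 0.0106 top h 0.0801
 post y -0.04 axis s,h [0.0324 0.0671] r 0.012 top h 0.0802
 post y 0 axis s,h [0.0204 0.06  ] r 0.0219 top h 0.0816
 post y 0.04 axis s,h [0.0325 0.0672] r 0.0119 top h 0.0803
 post y 0.08 axis s,h [0.0327 0.0663] r 0.0129 top h 0.0803
```

```bash
cat > prof.py <<'E'
import sys; sys.argv=[sys.argv[0],sys.argv[1]]
exec(open("st.py").read().split("m=br")[0])
for y in(-.015,.015):
    pr=[]
    for s0 in np.arange(-.15,.11,.005):
        q=L[(abs(L[...,1]-y)<.004)&(abs(L[...,0]-s0)<.0025)]; q=q[(q[:,2]>-.01)&(q[:,2]<.1)]
        pr.append((int(round(s0*1000)),round(1000*np.median(q[:,2]),1)) if len(q) else (int(round(s0*1000)),None))
    print(y,pr)
# lateral edges of chock at h>.03
q=L[(L[...,0]>-.08)&(L[...,0]<-.03)&(L[...,2]>.03)&(L[...,2]<.056)&(abs(L[...,1])<.06)]
for a,b in((-.08,-.065),(-.065,-.05),(-.05,-.035)):
    r=q[(q[:,0]>a)&(q[:,0]<b)]; print((a,b),len(r),np.percentile(r[:,1],[1,99]).round(4) if len(r)>5 else "")
E
python3 prof.py w9
```

```text
-0.015 [(-150, np.float64(-0.4)), (-145, np.float64(-0.3)), (-140, np.float64(-0.3)), (-135, np.float64(-0.3)), (-130, np.float64(-0.7)), (-125, np.float64(-0.4)), (-120, np.float64(-0.5)), (-115, np.float64(-0.5)), (-110, np.float64(-0.4)), (-105, np.float64(-0.3)), (-100, np.float64(-0.3)), (-95, np.float64(-0.4)), (-90, np.float64(-0.4)), (-85, None), (-80, np.float64(32.6)), (-75, np.float64(36.7)), (-70, np.float64(42.2)), (-65, np.float64(47.4)), (-60, np.float64(53.6)), (-55, np.float64(59.3)), (-50, np.float64(64.6)), (-45, np.float64(65.7)), (-40, np.float64(67.1)), (-35, np.float64(68.0)), (-30, np.float64(69.2)), (-25, np.float64(70.5)), (-20, np.float64(71.8)), (-15, np.float64(72.8)), (-10, np.float64(74.0)), (-5, np.float64(75.1)), (0, np.float64(76.1)), (5, np.float64(77.2)), (10, np.float64(78.6)), (15, np.float64(79.6)), (20, np.float64(80.6)), (25, np.float64(79.7)), (30, np.float64(77.5)), (35, np.float64(78.9)), (40, np.float64(79.0)), (45, None), (50, None), (55, None), (60, None), (65, None), (70, None), (75, None), (80, None), (85, None), (90, None), (95, None)
[... 548 characters left out ...]
64(64.7)), (-45, np.float64(65.9)), (-40, np.float64(67.0)), (-35, np.float64(68.1)), (-30, np.float64(69.2)), (-25, np.float64(70.6)), (-20, np.float64(71.8)), (-15, np.float64(72.9)), (-10, np.float64(73.9)), (-5, np.float64(74.9)), (0, np.float64(76.0)), (5, np.float64(77.1)), (10, np.float64(78.3)), (15, np.float64(79.5)), (20, np.float64(80.5)), (25, np.float64(79.9)), (30, np.float64(77.5)), (35, np.float64(78.8)), (40, np.float64(79.0)), (45, None), (50, None), (55, None), (60, None), (65, None), (70, None), (75, None), (80, None), (85, None), (90, None), (95, None), (100, None), (105, None)]
(-0.08, -0.065) 817 [-0.0227  0.0242]
(-0.065, -0.05) 473 [-0.0227  0.0243]
(-0.05, -0.035) 0
```

Board profile: board height reads -0.4 mm, so my cradle frame is good. The chock is not flat, though. It stands pitched about 48° nose up on its tail edge, with its toe resting on the post. Its sides are still square to the gripper, so I will regrip, carry it 50 mm downhill clear of the post and let it down.

Call:
drive_tool:
  plan:
    - [[0.06,0,0,0],[0.121,0,0,0],[0.121,0,0.08,0],[0.121,0,0.17,0],[0.121,0,0.26,0],[0.121,0,0.32,0],[0.121,0,0.356,0],[0.121,0,0.356,0],[0.121,0,0.356,0]]
  jaw: 0

```text
time_s: 12.83
eef_pos: [0.5337, -0.0073, 0.0543]
eef_rot: [-0.0, 1.0, 0.002, -0.002]
wrist_force: [0.6, 0.2, 0.3]
opening: 0.999
grasp_force: 0.0
```

Call:
drive_tool:
  plan:
    - [[0,0,0,0],[0,0,0,0],[0,0,0,0],[0,0,0,0],[0,0,0,0],[0,0,0,0],[0,0,0,0]]
  jaw: 0.47

```text
time_s: 13.42
eef_pos: [0.5356, -0.0078, 0.0574]
eef_rot: [0.0, 1.0, 0.002, 0.001]
wrist_force: [-1.2, -0.0, 6.8]
opening: 0.542
grasp_force: 39.8
```

```bash
python3 look.py w10; python3 prof.py w10 | cut -c1-900
```

```text
{'time_s': 13.4167, 'eef_pos': [0.5356, -0.0078, 0.0574], 'eef_rot': [0.0003, 1.0, 0.002, 0.0013], 'wrist_force': [-1.2293, -0.0136, 6.7764]}
-0.015 [(-150, np.float64(-0.4)), (-145, np.float64(-0.6)), (-140, np.float64(-0.5)), (-135, np.float64(-0.4)), (-130, np.float64(-0.3)), (-125, np.float64(-0.4)), (-120, np.float64(-0.4)), (-115, np.float64(-0.3)), (-110, np.float64(-0.2)), (-105, np.float64(-0.3)), (-100, np.float64(0.8)), (-95, None), (-90, None), (-85, None), (-80, np.float64(32.1)), (-75, np.float64(36.1)), (-70, np.float64(42.3)), (-65, np.float64(48.0)), (-60, np.float64(53.9)), (-55, np.float64(59.2)), (-50, np.float64(64.7)), (-45, np.float64(65.8)), (-40, np.float64(67.0)), (-35, np.float64(68.1)), (-30, np.float64(69.2)), (-25, np.float64(70.4)), (-20, np.float64(71.5)), (-15, np.float64(72.6)), (-10, np.float64(73.8)), (-5, np.float64(74.8)), (0, np.float64(76.0)), (5, np.float64(77.1)), (10, np.float64(78.3)), (15, np.float64(79.4)), (20, np.float64(80.5)), (25, np.float64(77.2)), (30, np.float64(77.4)), (35
0.015 [(-150, np.float64(-0.4)), (-145, np.float64(-0.5))
[... 237 characters left out ...]
(-90, None), (-85, None), (-80, np.float64(32.5)), (-75, np.float64(36.4)), (-70, np.float64(42.6)), (-65, np.float64(49.5)), (-60, np.float64(54.8)), (-55, np.float64(59.4)), (-50, np.float64(64.8)), (-45, np.float64(65.9)), (-40, np.float64(67.0)), (-35, np.float64(68.1)), (-30, np.float64(69.2)), (-25, np.float64(70.4)), (-20, np.float64(71.5)), (-15, np.float64(72.7)), (-10, np.float64(73.8)), (-5, np.float64(74.9)), (0, np.float64(76.1)), (5, np.float64(77.3)), (10, np.float64(78.3)), (15, np.float64(79.5)), (20, np.float64(80.6)), (25, np.float64(77.2)), (30, np.float64(77.4)), (35, np.float64
(-0.08, -0.065) 506 [-0.0218  0.0228]
(-0.065, -0.05) 306 [-0.0215  0.0226]
(-0.05, -0.035) 0
```

Call:
drive_tool:
  plan:
    - [[-0.005,0,-0.005,0],[-0.02,0,-0.005,0],[-0.05,0,-0.005,0],[-0.09,0,-0.005,0],[-0.13,0,-0.005,0],[-0.13,0,0.005,0],[-0.13,0,0.01,0],[-0.13,0,0.01,0]]

```text
time_s: 14.13
eef_pos: [0.4824, -0.0077, 0.0515]
eef_rot: [-0.0, 1.0, 0.002, -0.0]
wrist_force: [0.4, 0.7, -2.2]
opening: 0.538
grasp_force: 39.5
```

Call:
drive_tool:
  plan:
    - [[0,0,0,0],[0,0,0,0],[0,0,0,0],[0,0,0,0],[0,0,0,0],[0,0,0,0]]
  jaw: 0.425

```text
time_s: 14.63
eef_pos: [0.4827, -0.0078, 0.052]
eef_rot: [0.0, 1.0, 0.002, 0.0]
wrist_force: [0.3, -0.2, 0.7]
opening: 0.578
grasp_force: 0.0
```

```bash
python3 look.py w11; python3 prof.py w11 | sed 's/np.float64//g' | head -1; python3 -c "
from h import *;o=ctrl.get_obs();print(o['opening'],o['grasp_force'])"
```

```text
{'time_s': 14.6333, 'eef_pos': [0.4827, -0.0078, 0.052], 'eef_rot': [0.0, 1.0, 0.002, 0.0001], 'wrist_force': [0.3047, -0.2246, 0.6898]}
-0.015 [(-150, (-0.3)), (-145, (-0.3)), (-140, (-0.4)), (-135, (-0.6)), (-130, (-0.4)), (-125, (-0.4)), (-120, None), (-115, None), (-110, None), (-105, None), (-100, (44.2)), (-95, (45.6)), (-90, (45.5)), (-85, (45.6)), (-80, (45.6)), (-75, (45.6)), (-70, (45.6)), (-65, (45.5)), (-60, (45.5)), (-55, (45.5)), (-50, (42.6)), (-45, (39.0)), (-40, (35.4)), (-35, (31.7)), (-30, (28.1)), (-25, (24.4)), (-20, (20.8)), (-15, (17.1)), (-10, (13.5)), (-5, (9.9)), (0, (6.2)), (5, (3.2)), (10, None), (15, None), (20, None), (25, None), (30, None), (35, None), (40, None), (45, None), (50, None), (55, None), (60, None), (65, None), (70, None), (75, None), (80, None), (85, None), (90, None), (95, None), (100, None), (105, None)]
0.5772676794943025 0.0
```

The chock now lies flat on the board, top 45.5 mm above it, with its origin at s≈-46 mm. I open fully, look, then lift.

Call:
drive_tool:
  plan:
    - [[0,0,0,0],[0,0,0,0],[0,0,0,0],[0,0,0,0],[0,0,0,0],[0,0,0,0],[0,0,0,0]]
  jaw: 0

```text
time_s: 15.27
eef_pos: [0.4825, -0.0078, 0.0519]
eef_rot: [0.0, 1.0, 0.002, -0.0]
wrist_force: [0.0, 0.3, -0.6]
opening: 0.998
grasp_force: 0.0
```

Call:
drive_tool:
  plan:
    - [[0,0,-0.02,0],[0,0,-0.06,0],[0,0,-0.12,0],[0,0,-0.2,0],[0,0,-0.3,0],[-0.08,0,-0.36,0],[-0.13,0,-0.36,0],[-0.13,0,-0.36,0],[-0.13,0,-0.36,0]]

```text
time_s: 16.02
eef_pos: [0.4305, -0.008, 0.1968]
eef_rot: [0.0, 1.0, 0.002, 0.001]
wrist_force: [1.0, -0.7, -0.7]
opening: 0.994
grasp_force: 0.0
```

```bash
python3 look.py w12; python3 prof.py w12 | sed 's/np.float64//g' | sed -n '1p;3,9p'
```

```text
{'time_s': 16.0167, 'eef_pos': [0.4305, -0.008, 0.1968], 'eef_rot': [0.0003, 1.0, 0.0019, 0.0011], 'wrist_force': [0.9601, -0.6585, -0.6744]}
-0.015 [(-150, (-0.4)), (-145, (-0.5)), (-140, (-0.5)), (-135, (-0.4)), (-130, (-0.7)), (-125, (-0.2)), (-120, (-0.2)), (-115, (-0.4)), (-110, (-0.5)), (-105, None), (-100, (44.3)), (-95, (45.5)), (-90, (45.4)), (-85, (45.6)), (-80, (45.6)), (-75, (45.8)), (-70, (45.7)), (-65, (45.5)), (-60, (45.7)), (-55, (45.3)), (-50, (42.9)), (-45, (38.8)), (-40, (35.3)), (-35, (31.5)), (-30, (28.0)), (-25, (24.4)), (-20, (20.6)), (-15, (17.2)), (-10, (13.6)), (-5, (11.2)), (0, None), (5, None), (10, None), (15, None), (20, None), (25, None), (30, None), (35, None), (40, None), (45, None), (50, None), (55, None), (60, None), (65, None), (70, None), (75, None), (80, None), (85, None), (90, None), (95, None), (100, None), (105, None)]
(-0.08, -0.065) 1580 [-0.0226  0.0246]
(-0.065, -0.05) 1623 [-0.0228  0.0248]
(-0.05, -0.035) 1682 [-0.0229  0.0245]
```

The chock is flat, square and centred 1 mm left. A vertical finger behind it would press its top edge and tip it, so I grip the block and push along the slope with the force reading.

Call:
drive_tool:
  plan:
    - [[0.08,-0.002,0,0],[0.16,-0.002,0,0],[0.214,-0.002,0.05,0],[0.214,-0.002,0.13,0],[0.214,-0.002,0.22,0],[0.214,-0.002,0.3,0],[0.214,-0.002,0.35,0],[0.214,-0.002,0.382,0],[0.214,-0.002,0.382,0],[0.214,-0.002,0.382,0]]

```text
time_s: 16.9
eef_pos: [0.5156, -0.0066, 0.0417]
eef_rot: [-0.0, 1.0, 0.002, -0.002]
wrist_force: [0.3, 0.3, 0.1]
opening: 1.003
grasp_force: 0.0
```

Call:
drive_tool:
  plan:
    - [[0,0,0,0],[0,0,0,0],[0,0,0,0],[0,0,0,0],[0,0,0,0],[0,0,0,0],[0,0,0,0]]
  jaw: 0.47

```text
time_s: 17.48
eef_pos: [0.5162, -0.0068, 0.0434]
eef_rot: [0.0, 1.0, 0.002, 0.0]
wrist_force: [-0.5, 0.0, -0.7]
opening: 0.534
grasp_force: 0.0
```

```bash
python3 look.py w13; python3 prof.py w13 | sed 's/np.float64//g' | sed -n '1p;3,9p'
```

```text
{'time_s': 17.4833, 'eef_pos': [0.5162, -0.0068, 0.0434], 'eef_rot': [0.0001, 1.0, 0.002, 0.0002], 'wrist_force': [-0.459, 0.0193, -0.664]}
-0.015 [(-150, (-0.5)), (-145, (-0.3)), (-140, (-0.3)), (-135, None), (-130, None), (-125, None), (-120, None), (-115, None), (-110, None), (-105, None), (-100, (44.9)), (-95, (45.6)), (-90, (45.6)), (-85, (45.6)), (-80, (45.6)), (-75, (45.6)), (-70, (45.6)), (-65, (45.6)), (-60, (45.5)), (-55, (45.5)), (-50, (42.6)), (-45, (39.0)), (-40, (35.3)), (-35, (31.7)), (-30, (28.0)), (-25, (24.4)), (-20, (20.9)), (-15, (17.2)), (-10, (13.5)), (-5, (9.8)), (0, (7.9)), (5, (55.0)), (10, (63.1)), (15, (68.8)), (20, (72.8)), (25, (75.5)), (30, (76.3)), (35, None), (40, None), (45, None), (50, None), (55, None), (60, None), (65, None), (70, None), (75, None), (80, None), (85, None), (90, None), (95, None), (100, None), (105, None)]
(-0.08, -0.065) 4250 [-0.0226  0.0246]
(-0.065, -0.05) 5265 [-0.0247  0.0281]
(-0.05, -0.035) 6101 [-0.0225  0.0242]
```

Call:
drive_tool:
  plan:
    - [[0,0,0,0],[0,0,0,0],[0,0,0,0],[0,0,0,0]]
  jaw: 0.5

```text
time_s: 17.87
eef_pos: [0.5161, -0.0068, 0.043]
eef_rot: [-0.0, 1.0, 0.002, -0.0]
wrist_force: [0.7, -0.0, 0.2]
opening: 0.5
grasp_force: 0.0
```

```bash
python3 look.py w14
python3 - <<'E'
from h import *; import pickle
o=pickle.load(open("pics/w14.pkl","rb"));P=cloud("wrist",np.load("pics/w14.npy"),o); im=cv2.imread("pics/w14.png")
w,x,y,z=o["eef_rot"]; T=(P-o["eef_pos"])@Ro.from_quat([x,y,z,w]).as_matrix()
c=cv2.cvtColor(im,cv2.COLOR_BGR2HSV); g=(c[...,1]<70)
for z0 in np.arange(-.06,.02,.006):
    out=[]
    for sg in(-1,1):
        q=T[g&(abs(T[...,2]-z0)<.003)&(abs(T[...,0])<.03)&(sg*T[...,1]>.0)&(sg*T[...,1]<.065)]
        out.append((len(q),np.percentile(abs(q[:,1]),[3,97]).round(4).tolist(),np.percentile(q[:,0],[3,97]).round(4).tolist()) if len(q)>8 else len(q))
    print(z0.round(3),out)
cv2.imwrite("pics/v14.png",np.hstack([cv2.resize(im[200:480,120:560],(440*9//10,280*2)),]))
E
python3 prof.py w14 | sed 's/np.float64//g' | sed -n '1p;3,9p'
```

```text
{'time_s': 17.8667, 'eef_pos': [0.5161, -0.0068, 0.043], 'eef_rot': [-0.0, 1.0, 0.002, -0.0], 'wrist_force': [0.6759, -0.0301, 0.2183]}
-0.06 [(450, [0.0213, 0.0342], [-0.0098, 0.01]), (431, [0.0213, 0.034], [-0.0095, 0.01])]
-0.054 [(362, [0.0213, 0.0344], [-0.0094, 0.0099]), (379, [0.0212, 0.034], [-0.0093, 0.01])]
-0.048 [(310, [0.0213, 0.0335], [-0.0102, 0.01]), (307, [0.0212, 0.0334], [-0.0101, 0.0099])]
-0.042 [(141, [0.0213, 0.031], [-0.0098, 0.0098]), (160, [0.0212, 0.0285], [-0.01, 0.01])]
-0.036 [7, 8]
-0.03 [0, 0]
-0.024 [0, 0]
-0.018 [0, 0]
-0.012 [0, 0]
-0.006 [0, 0]
-0.0 [0, 0]
0.006 [(18, [0.0441, 0.0622], [0.0034, 0.0077]), 0]
0.012 [(354, [0.0446, 0.0623], [-0.0033, 0.0064]), 0]
0.018 [0, 0]
-0.015 [(-150, (-0.6)), (-145, (-0.3)), (-140, (-0.3)), (-135, None), (-130, None), (-125, None), (-120, None), (-115, None), (-110, None), (-105, None), (-100, (44.7)), (-95, (45.7)), (-90, (45.6)), (-85, (45.6)), (-80, (45.6)), (-75, (45.6)), (-70, (45.6)), (-65, (45.6)), (-60, (45.6)), (-55, (45.3)), (-50, (42.6)), (-45, (39.0)), (-40, (35.4)), (-35, (31.7)), (-30, (28.1)), (-25, (24.4)), (-20, (20.9)), (-15, (17.1)), (-10, (13.5)), (-5, (9.8)), (0, (7.6)), (5, (54.7)), (10, (63.0)), (15, (68.7)), (20, (72.7)), (25, (75.5)), (30, (75.2)), (35, None), (40, None), (45, None), (50, None), (55, None), (60, None), (65, None), (70, None), (75, None), (80, None), (85, None), (90, None), (95, None), (100, None), (105, None)]
(-0.08, -0.065) 4071 [-0.023   0.0246]
(-0.065, -0.05) 5315 [-0.0237  0.027 ]
(-0.05, -0.035) 6114 [-0.0225  0.0243]
```

View pics/v14.png

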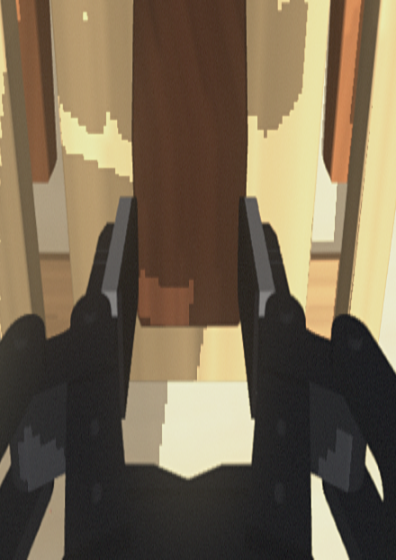

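This explains everything. In the image the pads end about 42 mm behind the reported TCP (crop row 197, z≈-42 mm), so the real fingertips now sit about 6 mm above the chock. Earlier grasps only pinched its top edge. I reopen, go 38 mm deeper and grip properly.

Call:
drive_tool:
  plan:
    - [[0,0,0,0],[0,0,0,0],[0,0,0,0],[0,0,0,0],[0,0,0.03,0],[0,0,0.06,0],[0,0,0.085,0],[0,0,0.095,0],[0,0,0.095,0],[0,0,0.095,0]]
  jaw: 0

```text
time_s: 18.75
eef_pos: [0.5156, -0.0067, 0.0044]
eef_rot: [-0.0, 1.0, 0.002, -0.001]
wrist_force: [1.2, 0.1, 0.4]
opening: 1.0
grasp_force: 0.0
```

Call:
drive_tool:
  plan:
    - [[0,0,0,0],[0,0,0,0],[0,0,0,0],[0,0,0,0],[0,0,0,0],[0,0,0,0],[0,0,0,0]]
  jaw: 0.47

```text
time_s: 19.33
eef_pos: [0.5168, -0.007, 0.0058]
eef_rot: [0.0, 1.0, 0.002, 0.001]
wrist_force: [-0.9, 0.4, 5.7]
opening: 0.555
grasp_force: 62.3
```

Call:
drive_tool:
  plan:
    - [[0,0,0,0],[0,0,0,0],[0,0,0,0],[0,0,0,0]]
  jaw: 0.52

```text
time_s: 19.67
eef_pos: [0.5168, -0.007, 0.0058]
eef_rot: [0.0, 1.0, 0.002, 0.001]
wrist_force: [-1.3, 0.3, 5.5]
opening: 0.554
grasp_force: 62.3
```

Call:
drive_tool:
  plan:
    - [[0.005,0,-0.003,0],[0.01,0,-0.0035,0],[0.02,0,-0.005,0],[0.03,0,-0.006,0],[0.04,0,-0.0075,0],[0.04,0,-0.0075,0],[0.04,0,-0.0075,0],[0.04,0,-0.0075,0]]

```text
time_s: 20.33
eef_pos: [0.5326, -0.0068, 0.0081]
eef_rot: [0.0, 1.0, 0.002, 0.0]
wrist_force: [1.2, -0.5, 0.7]
opening: 0.55
grasp_force: 62.0
```

Call:
drive_tool:
  plan:
    - [[0.005,0,-0.0007,0],[0.01,0,-0.0014,0],[0.015,0,-0.0021,0],[0.02,0,-0.0028,0],[0.024,0,-0.0034,0],[0.027,0,-0.0038,0],[0.03,0,-0.0042,0],[0.03,0,-0.0042,0],[0.03,0,-0.0042,0]]

```text
time_s: 21.08
eef_pos: [0.5431, -0.0065, 0.0096]
eef_rot: [-0.0, 1.0, 0.002, -0.001]
wrist_force: [-6.2, 1.0, 3.8]
opening: 0.554
grasp_force: 62.5
```

Call:
drive_tool:
  plan:
    - [[0.0025,0,-0.0004,0],[0.005,0,-0.0007,0],[0.005,0,-0.0007,0],[0.005,0,-0.0007,0]]

```text
time_s: 21.42
eef_pos: [0.5449, -0.0065, 0.0098]
eef_rot: [-0.0, 1.0, 0.002, -0.001]
wrist_force: [-6.7, 0.1, 5.3]
opening: 0.558
grasp_force: 62.5
```

Call:
drive_tool:
  plan:
    - [[0,0,-0.001,0],[0.001,0,-0.0023,0],[0.0025,0,-0.0025,0],[0.0025,0,-0.0025,0],[0.0025,0,-0.0025,0]]

```text
time_s: 21.83
eef_pos: [0.5468, -0.0066, 0.0106]
eef_rot: [-0.0, 1.0, 0.002, -0.0]
wrist_force: [-1.6, 0.8, -3.4]
opening: 0.556
grasp_force: 62.0
```

```bash
cat > f.py <<'E'
from h import *; import subprocess
t=np.radians(8); o=ctrl.get_obs(); F=o["wrist_force"]; print("along",-(F[0]*np.cos(t)+F[2]*np.sin(t)).round(2),"down onto board",(F[2]*np.cos(t)-F[0]*np.sin(t)).round(2),"y",F[1].round(2),o["eef_pos"].round(4),o["time_s"])
E
python3 f.py; python3 look.py w15; python3 prof.py w15 | sed 's/np.float64//g' | sed -n '1p'
```

```text
along 2.07 down onto board -3.14 y 0.85 [ 0.5468 -0.0066  0.0106] 21.8333
{'time_s': 21.8333, 'eef_pos': [0.5468, -0.0066, 0.0106], 'eef_rot': [-0.0001, 1.0, 0.002, -0.0004], 'wrist_force': [-1.6114, 0.846, -3.3949]}
-0.015 [(-150, None), (-145, None), (-140, None), (-135, None), (-130, None), (-125, (-0.6)), (-120, (-0.3)), (-115, None), (-110, None), (-105, None), (-100, None), (-95, None), (-90, None), (-85, None), (-80, None), (-75, None), (-70, (45.5)), (-65, (46.2)), (-60, (46.2)), (-55, (46.1)), (-50, (46.1)), (-45, (46.0)), (-40, (46.1)), (-35, (46.1)), (-30, (46.4)), (-25, (76.3)), (-20, (89.6)), (-15, (39.8)), (-10, (36.2)), (-5, (32.6)), (0, (28.9)), (5, (25.4)), (10, None), (15, (55.1)), (20, (62.5)), (25, (68.2)), (30, (72.3)), (35, (75.1)), (40, (77.3)), (45, (78.6)), (50, (79.1)), (55, None), (60, None), (65, None), (70, None), (75, None), (80, None), (85, None), (90, None), (95, None), (100, None), (105, None)]
```

Call:
drive_tool:
  plan:
    - [[0.001,0,0.0008,0],[0.0025,0,0.0008,0],[0.0025,0,0.0008,0],[0.0025,0,0.0008,0]]

```text
time_s: 22.22
eef_pos: [0.5471, -0.0066, 0.0104]
eef_rot: [-0.0, 1.0, 0.002, -0.001]
wrist_force: [-4.8, -0.1, -1.0]
opening: 0.558
grasp_force: 62.2
```

```bash
python3 f.py
```

```text
along 4.91 down onto board -0.34 y -0.05 [ 0.5471 -0.0066  0.0104] 22.2167
```

Call:
drive_tool:
  plan:
    - [[0.0025,0,-0.0004,0],[0.005,0,-0.0007,0],[0.005,0,-0.0007,0],[0.005,0,-0.0007,0]]

```text
time_s: 22.55
eef_pos: [0.5477, -0.0066, 0.0106]
eef_rot: [-0.0, 1.0, 0.002, -0.002]
wrist_force: [-11.1, -1.1, 2.4]
opening: 0.547
grasp_force: 62.7
```

```bash
python3 f.py
```

```text
along 10.64 down onto board 3.88 y -1.05 [ 0.5477 -0.0066  0.0106] 22.55
```

Call:
drive_tool:
  plan:
    - [[0.001,0,-0.0012,0],[0.003,0,-0.0017,0],[0.003,0,-0.0017,0],[0.003,0,-0.0017,0]]

```text
time_s: 22.88
eef_pos: [0.5481, -0.0066, 0.0109]
eef_rot: [-0.0, 1.0, 0.002, -0.003]
wrist_force: [-13.0, -1.6, 2.3]
opening: 0.554
grasp_force: 62.5
```

```bash
python3 f.py
```

```text
along 12.53 down onto board 4.05 y -1.61 [ 0.5481 -0.0066  0.0109] 22.8833
```

Call:
drive_tool:
  plan:
    - [[0,0,-0.001,0],[0.001,0,-0.0018,0],[0.001,0,-0.0018,0],[0.001,0,-0.0018,0],[0.001,0,-0.0018,0]]

```text
time_s: 23.3
eef_pos: [0.5482, -0.0065, 0.0111]
eef_rot: [-0.0, 1.0, 0.002, -0.004]
wrist_force: [-11.8, -1.1, -0.3]
opening: 0.556
grasp_force: 62.2
```

```bash
python3 f.py; python3 look.py w16; python3 prof.py w16 | sed 's/np.float64//g' | sed -n '1p'
```

```text
along 11.68 down onto board 1.39 y -1.1 [ 0.5482 -0.0065  0.0111] 23.3
{'time_s': 23.3, 'eef_pos': [0.5482, -0.0065, 0.0111], 'eef_rot': [-0.0002, 1.0, 0.0022, -0.0036], 'wrist_force': [-11.7562, -1.0985, -0.253]}
-0.015 [(-150, None), (-145, None), (-140, None), (-135, None), (-130, None), (-125, (-0.8)), (-120, (-0.3)), (-115, None), (-110, None), (-105, None), (-100, None), (-95, None), (-90, None), (-85, None), (-80, None), (-75, None), (-70, None), (-65, (46.4)), (-60, (46.5)), (-55, (46.4)), (-50, (46.4)), (-45, (46.3)), (-40, (46.3)), (-35, (46.3)), (-30, (46.4)), (-25, (46.3)), (-20, (87.2)), (-15, (41.9)), (-10, (37.6)), (-5, (33.8)), (0, (30.1)), (5, (26.3)), (10, (24.6)), (15, (53.6)), (20, (61.0)), (25, (66.8)), (30, (71.1)), (35, (74.4)), (40, (76.8)), (45, (78.2)), (50, (79.1)), (55, None), (60, None), (65, None), (70, None), (75, None), (80, None), (85, None), (90, None), (95, None), (100, None), (105, None)]
```

Call:
drive_tool:
  plan:
    - [[0.0015,0,-0.0006,0],[0.0015,0,-0.0006,0],[0.0015,0,-0.0006,0],[0.0015,0,-0.0006,0]]

```text
time_s: 23.68
eef_pos: [0.5483, -0.0066, 0.0112]
eef_rot: [-0.0, 1.0, 0.002, -0.004]
wrist_force: [-12.9, -1.7, -1.0]
opening: 0.552
grasp_force: 62.2
```

```bash
python3 f.py
```

```text
along 12.91 down onto board 0.82 y -1.69 [ 0.5483 -0.0066  0.0112] 23.6833
```

A clean push of 12.9 N along the board with under 1 N downward. I release gradually.

Call:
drive_tool:
  plan:
    - [[0,0,0,0],[0,0,0,0],[0,0,0,0]]
  jaw: 0.42

```text
time_s: 23.93
eef_pos: [0.5541, -0.007, 0.0137]
eef_rot: [0.0, 1.0, 0.002, 0.002]
wrist_force: [0.3, -0.4, -0.8]
opening: 0.58
grasp_force: 0.0
```

Call:
drive_tool:
  plan:
    - [[0,0,0,0],[0,0,0,0],[0,0,0,0],[0,0,0,0],[0,0,0,0],[0,0,0,0]]
  jaw: 0.05

```text
time_s: 24.43
eef_pos: [0.5523, -0.0066, 0.0127]
eef_rot: [-0.0, 1.0, 0.002, 0.0]
wrist_force: [-0.1, -0.0, 0.0]
opening: 0.949
grasp_force: 0.0
```

```bash
python3 f.py; python3 look.py w17; python3 prof.py w17 | sed 's/np.float64//g' | sed -n '1,2p'
```

```text
along 0.08 down onto board 0.05 y -0.02 [ 0.5523 -0.0066  0.0127] 24.4333
{'time_s': 24.4333, 'eef_pos': [0.5523, -0.0066, 0.0127], 'eef_rot': [-0.0, 1.0, 0.0021, 0.0], 'wrist_force': [-0.0886, -0.0192, 0.0344]}
-0.015 [(-150, None), (-145, None), (-140, None), (-135, None), (-130, None), (-125, None), (-120, (-0.5)), (-115, None), (-110, None), (-105, None), (-100, None), (-95, None), (-90, None), (-85, None), (-80, None), (-75, None), (-70, None), (-65, (45.5)), (-60, (45.6)), (-55, (45.7)), (-50, (45.5)), (-45, (45.6)), (-40, (45.6)), (-35, (45.6)), (-30, (45.6)), (-25, (82.6)), (-20, (45.3)), (-15, (93.2)), (-10, (36.8)), (-5, (32.7)), (0, (29.2)), (5, (26.0)), (10, None), (15, (54.4)), (20, (61.8)), (25, (67.4)), (30, (71.6)), (35, (74.7)), (40, (77.0)), (45, (78.4)), (50, (79.2)), (55, (79.3)), (60, None), (65, None), (70, None), (75, None), (80, None), (85, None), (90, None), (95, None), (100, None), (105, None)]
0.015 [(-150, None), (-145, None), (-140, None), (-135, None), (-130, None), (-125, None), (-120, (-0.5)), (-115, None), (-110, None), (-105, None), (-100, None), (-95, None), (-90, None), (-85, None), (-80, None), (-75, None), (-70, None), (-65, (45.6)), (-60, (45.7)), (-55, (45.6)), (-50, (45.5)), (-45, (45.5)), (-40, (45.6)), (-35, (45.7)), (-30, (45.6)), (-25, (83.2)), (-20, (87.8)), (-15, (41.1)), (-10, (36.8)), (-5, (33.1)), (0, (29.2)), (5, (26.1)), (10, None), (15, (54.6)), (20, (61.8)), (25, (67.5)), (30, (71.6)), (35, (74.7)), (40, (77.0)), (45, (78.4)), (50, (79.2)), (55, (79.3)), (60, None), (65, None), (70, None), (75, None), (80, None), (85, None), (90, None), (95, None), (100, None), (105, None)]
```

Call:
drive_tool:
  plan:
    - [[0,0,-0.03,0],[0,0,-0.08,0],[0,0,-0.16,0],[0,0,-0.25,0],[0,0,-0.35,0],[0,0,-0.45,0],[0.03,0,-0.55,0],[0.03,0,-0.665,0],[0.03,0,-0.665,0],[0.03,0,-0.665,0],[0.03,0,-0.665,0]]
  jaw: 0

```text
time_s: 25.4
eef_pos: [0.5641, -0.0065, 0.2791]
eef_rot: [0.0, 1.0, 0.002, 0.0]
wrist_force: [-0.1, -0.3, 0.4]
opening: 1.0
grasp_force: 0.0
```

```bash
python3 look.py w18
cat > top.py <<'E'
import sys; ks=sys.argv[1:]
for k in ks:
    sys.argv=["",k]; exec(open("st.py").read().split("m=br")[0])
    print(k)
    for y in(-.085,-.045,.045,.085):
        def col(a,b,h0,h1): return L[(abs(L[...,1]-y)<.008)&(L[...,0]>a)&(L[...,0]<b)&(L[...,2]>h0)&(L[...,2]<h1)]
        f=col(.08,.125,.046,.058); r=f[:,0]
        q=col(.015,.09,.058,.09); 
        c,*_=np.linalg.lstsq(np.c_[2*q[:,0],2*q[:,2],np.ones(len(q))],q[:,0]**2+q[:,2]**2,rcond=None); R=np.sqrt(c[2]+c[0]**2+c[1]**2)
        bar=col(.126,.16,.03,.07); 
        # axis s with R=40 fixed, h free
        from scipy.optimize import least_squares
        z=least_squares(lambda p:np.hypot(q[:,0]-p[0],q[:,2]-p[1])-.04,[.05,.04],loss="soft_l1",f_scale=.001).x
        print(" y",y,"fence top s",np.percentile(r,[2,98]).round(4) if len(r) else "","post fit",z.round(4),"free",c[:2].round(4),R.round(4),"bar s",np.percentile(bar[:,0],[2]).round(4) if len(bar) else "")
    q=L[(L[...,0]>-.08)&(L[...,0]<.02)&(L[...,2]>.02)&(L[...,2]<.055)&(abs(L[...,1])<.04)]; t=q[q[:,2]>.043]; w=q[(q[:,2]>.022)&(q[:,2]<.04)]
    if len(t)>50: print(" chock top h",np.median(t[:,2]).round(4),"s",np.percentile(t[:,0],[1,99]).round(4),"y",np.percentile(t[:,1],[1,99]).round(4),"origin s from slope",np.median(w[:,0]+w[:,2]/np.tan(np.radians(36))-.055).round(4))
E
python3 top.py w1 w18
```

```text
{'time_s': 25.4, 'eef_pos': [0.5641, -0.0065, 0.2791], 'eef_rot': [0.0001, 1.0, 0.0021, 0.0004], 'wrist_force': [-0.0627, -0.3115, 0.3898]}
w1
 y -0.085 fence top s [0.0802 0.114 ] post fit [0.0433 0.0393] free [0.0435 0.0408] 0.0386 bar s [0.1265]
 y -0.045 fence top s [0.0806 0.1145] post fit [0.0432 0.0393] free [0.0434 0.0404] 0.039 bar s [0.1309]
 y 0.045 fence top s [0.0807 0.1152] post fit [0.0432 0.0393] free [0.0434 0.0406] 0.0388 bar s [0.131]
 y 0.085 fence top s [0.0802 0.1148] post fit [0.0433 0.0393] free [0.0435 0.0411] 0.0383 bar s [0.1264]
w18
 y -0.085 fence top s [0.0895 0.115 ] post fit [0.0538 0.0393] free [0.0539 0.0408] 0.0388 bar s [0.1264]
 y -0.045 fence top s [0.0893 0.1155] post fit [0.0539 0.0393] free [0.054  0.0402] 0.0393 bar s [0.1311]
 y 0.045 fence top s [0.0899 0.1154] post fit [0.0539 0.0393] free [0.0539 0.0404] 0.0391 bar s [0.131]
 y 0.085 fence top s [0.0894 0.1149] post fit [0.0538 0.0393] free [0.0538 0.041 ] 0.0385 bar s [0.1265]
 chock top h 0.0455 s [-0.0676  0.0164] y [-0.0223  0.0254] origin s from slope -0.0148
```

The wedge holds: the post axis moved from s=43.3 to 53.85 mm, square along its length. The fence is about 2 mm compressed, and the chock is flat at s≈-15 mm. Now the lever: shut fingers, go behind (uphill of) the knob and descend.

Call:
drive_tool:
  plan:
    - [[0.04,0.1,0,0],[0.08,0.2,0,0],[0.12,0.3,0,0],[0.145,0.42,0,0],[0.145,0.42,0.1,0],[0.145,0.42,0.2,0],[0.145,0.42,0.3,0],[0.145,0.42,0.4,0],[0.145,0.42,0.48,0],[0.145,0.42,0.53,0],[0.145,0.42,0.535,0],[0.145,0.42,0.535,0]]
  jaw: 1

```text
time_s: 26.45
eef_pos: [0.6204, -0.1732, 0.0614]
eef_rot: [-0.001, 1.0, 0.002, -0.003]
wrist_force: [0.4, -0.8, 0.6]
opening: -0.004
grasp_force: 0.0
```

```bash
python3 look.py w19
python3 - <<'E'
from h import *; import pickle
o=pickle.load(open("pics/w19.pkl","rb"));P=cloud("wrist",np.load("pics/w19.npy"),o); im=cv2.imread("pics/w19.png")
w,x,y,z=o["eef_rot"]; T=(P-o["eef_pos"])@Ro.from_quat([x,y,z,w]).as_matrix(); print(o["opening"])
g=(abs(T[...,0])<.02)&(abs(T[...,1])<.02)&(T[...,2]<.0)&(T[...,2]>-.08); q=T[g]
if len(q): print("finger pts tool z",np.percentile(q[:,2],[50,90,99]).round(4),"x",np.percentile(q[:,0],[1,99]).round(4),"y",np.percentile(q[:,1],[1,99]).round(4))
k=(im.max(2)<60)&(np.hypot(P[...,0]-.586,P[...,1]+.168)<.022)&(abs(P[...,2]-.11)<.02); q=P[k]; print("knob pts",len(q),q.mean(0) if len(q) else "", q.max(0) if len(q) else "")
E
```

```text
{'time_s': 26.45, 'eef_pos': [0.6204, -0.1732, 0.0614], 'eef_rot': [-0.0015, 1.0, 0.002, -0.003], 'wrist_force': [0.3794, -0.8158, 0.6119]}
-0.003655592605636526
finger pts tool z [-0.0642 -0.0468 -0.041 ] x [-0.0107  0.0121] y [-0.017   0.0169]
knob pts 397 [ 0.58675397 -0.17329308  0.11595313] [ 0.59265673 -0.17033874  0.11938238]
```

Call:
drive_tool:
  plan:
    - [[-0.02,0,0,0],[-0.04,0,0.005,0],[-0.06,0,0.012,0],[-0.08,0,0.02,0],[-0.1,0,0.03,0],[-0.12,0,0.04,0],[-0.14,0,0.05,0],[-0.153,0,0.06,0],[-0.153,0,0.06,0]]

```text
time_s: 27.25
eef_pos: [0.56, -0.1745, 0.0393]
eef_rot: [-0.0, 1.0, 0.002, -0.001]
wrist_force: [1.9, 0.4, -1.2]
opening: 0.003
grasp_force: 0.7
```

```bash
python3 look.py w20
cat > knob.py <<'E'
from h import *; import pickle,sys
k0=sys.argv[1]; o=pickle.load(open(f"pics/{k0}.pkl","rb"));P=cloud("wrist",np.load(f"pics/{k0}.npy"),o); im=cv2.imread(f"pics/{k0}.png")
w,x,y,z=o["eef_rot"]; T=(P-o["eef_pos"])@Ro.from_quat([x,y,z,w]).as_matrix()
c=cv2.cvtColor(im,cv2.COLOR_BGR2HSV)
k=((c[...,1]<70)|(im.max(2)<40))&(im.max(2)<110)&(abs(P[...,1]+.168)<.02)&(P[...,0]>.48)&(P[...,0]<.61)&(P[...,2]>.022)&(P[...,2]<.125)&~((abs(T[...,0])<.014)&(abs(T[...,1])<.02))
q=P[k]; print(len(q))
for a in np.arange(.48,.61,.008):
    r=q[abs(q[:,0]-a)<.004]
    if len(r)>4: print(a.round(3),len(r),"z",np.percentile(r[:,2],[50,95]).round(4),"y",np.median(r[:,1]).round(4))
E
python3 knob.py w20
```

```text
{'time_s': 27.25, 'eef_pos': [0.56, -0.1745, 0.0393], 'eef_rot': [-0.0003, 1.0, 0.0017, -0.0008], 'wrist_force': [1.8528, 0.3603, -1.2133]}
2053
0.568 176 z [0.1224 0.1248] y -0.1521
0.576 139 z [0.0531 0.1246] y -0.164
0.584 136 z [0.0485 0.0508] y -0.1711
0.592 321 z [0.0431 0.0454] y -0.1649
0.6 723 z [0.0444 0.0457] y -0.1667
0.608 558 z [0.0408 0.044 ] y -0.1672
```

Call:
drive_tool:
  plan:
    - [[0,0,-0.04,0],[0,0,-0.1,0],[-0.04,0,-0.1,0],[-0.08,0,-0.1,0],[-0.08,0,-0.06,0],[-0.08,0,-0.03,0],[-0.08,0,0,0],[-0.08,0,0.02,0],[-0.08,0,0.04,0],[-0.08,0,0.055,0],[-0.08,0,0.07,0],[-0.08,0,0.07,0]]

```text
time_s: 28.3
eef_pos: [0.5293, -0.1743, 0.0112]
eef_rot: [-0.001, 1.0, 0.002, -0.001]
wrist_force: [-0.5, 0.5, -0.1]
opening: -0.003
grasp_force: 0.0
```

Call:
drive_tool:
  plan:
    - [[0,0,0.004,0],[0,0,0.008,0],[0,0,0.012,0],[0,0,0.016,0],[0,0,0.016,0],[0,0,0.016,0]]

```text
time_s: 28.8
eef_pos: [0.53, -0.1749, 0.0064]
eef_rot: [0.0, 1.0, 0.002, 0.0]
wrist_force: [-0.2, 0.3, 0.7]
opening: -0.002
grasp_force: 0.0
```

Call:
drive_tool:
  plan:
    - [[0,0,0.004,0],[0,0,0.008,0],[0,0,0.008,0],[0,0,0.008,0]]

```text
time_s: 29.13
eef_pos: [0.5303, -0.1751, 0.0046]
eef_rot: [0.0, 1.0, 0.002, 0.0]
wrist_force: [-4.1, 1.1, 12.6]
opening: -0.002
grasp_force: 6.2
```

Call:
drive_tool:
  plan:
    - [[0,0,0.004,0],[0,0,0.008,0],[0,0,0.008,0],[0,0,0.008,0]]

```text
time_s: 29.47
eef_pos: [0.5306, -0.1752, 0.0037]
eef_rot: [0.0, 1.0, 0.002, 0.0]
wrist_force: [-12.3, 5.9, 33.5]
opening: -0.001
grasp_force: 16.2
```

```bash
python3 look.py w21; python3 knob.py w21
```

```text
{'time_s': 29.4667, 'eef_pos': [0.5306, -0.1752, 0.0037], 'eef_rot': [0.0004, 1.0, 0.0024, 0.0003], 'wrist_force': [-12.2793, 5.8651, 33.4827]}
14853
0.52 126 z [0.0966 0.0991] y -0.1489
0.528 459 z [0.096 0.097] y -0.1504
0.536 1187 z [0.0963 0.1232] y -0.1524
0.544 8386 z [0.1151 0.1242] y -0.1671
0.552 259 z [0.0353 0.0369] y -0.1661
0.56 294 z [0.0359 0.0374] y -0.1659
0.568 314 z [0.0366 0.038 ] y -0.166
0.576 337 z [0.0371 0.0386] y -0.1694
0.584 379 z [0.0377 0.0392] y -0.1659
0.592 930 z [0.0411 0.0443] y -0.1665
0.6 1485 z [0.0441 0.0456] y -0.1661
0.608 697 z [0.0417 0.044 ] y -0.1673
```

It hit its end stop: the rod slopes 4° down, as expected at 1.5 rad. I back off and check everything.

Call:
drive_tool:
  plan:
    - [[0,0,-0.01,0],[0,0,-0.04,0],[0,0,-0.12,0],[0,0,-0.22,0],[0,0,-0.32,0],[0,0,-0.42,0],[0,0,-0.52,0],[0,0,-0.62,0],[0.04,-0.2,-0.69,0],[0.08,-0.3,-0.69,0],[0.085,-0.42,-0.69,0],[0.085,-0.42,-0.69,0]]

```text
time_s: 30.52
eef_pos: [0.5622, -0.0133, 0.2765]
eef_rot: [0.0, 1.0, 0.001, 0.001]
wrist_force: [0.3, 0.2, -0.4]
opening: 0.004
grasp_force: 0.0
```

Call:
drive_tool:
  plan:
    - [[0,0,0,0],[0,0,0,0],[0,0,0,0],[0,0,0,0]]

```text
time_s: 30.85
eef_pos: [0.5616, -0.0157, 0.2749]
eef_rot: [0.0, 1.0, 0.001, -0.0]
wrist_force: [0.6, 0.1, 0.4]
opening: 0.001
grasp_force: 0.0
```

```bash
python3 look.py w22; python3 top.py w18 w22
python3 - <<'E'
from h import *; import pickle
for k in("w1","w18","w22"):
    o=pickle.load(open(f"pics/{k}.pkl","rb"));P=cloud("wrist",np.load(f"pics/{k}.npy"),o)
    q=P[(abs(P[...,1]+.167)<.012)&(P[...,0]>.50)&(P[...,0]<.61)&(P[...,2]>.012)&(P[...,2]<.14)]
    print(k,[(a.round(3),np.percentile(q[abs(q[:,0]-a)<.004][:,2],90).round(4)) for a in np.arange(.508,.61,.012) if (abs(q[:,0]-a)<.004).sum()>5])
    f=P[(P[...,0]>.56)&(P[...,0]<.60)&(abs(abs(P[...,1]+.008)-.085)<.007)&(P[...,2]<.12)]; print("  stop-finger region z max",np.percentile(f[:,2],99).round(4))
    im=cv2.imread(f"pics/{k}.png")
a=cv2.imread("pics/scene0.png");p,_=ctrl.camera("scene");b=p[:,:,::-1]
D=cv2.absdiff(a,np.ascontiguousarray(b)).max(2)
for n,(x0,y0,x1,y1) in dict(offcut=(265,318,318,382),clamp=(438,235,475,268),tin=(272,188,292,208)).items(): print(n,"changed px frac",(D[y0:y1,x0:x1]>45).mean().round(3))
a=cv2.imread("pics/side0.png");p,_=ctrl.camera("side");D=cv2.absdiff(a,np.ascontiguousarray(p[:,:,::-1])).max(2)
for n,(x0,y0,x1,y1) in dict(offcut=(325,315,372,380),clamp=(375,185,412,220),tin=(212,215,238,247)).items(): print(n,"side",(D[y0:y1,x0:x1]>45).mean().round(3))
E
```

```text
{'time_s': 30.85, 'eef_pos': [0.5616, -0.0157, 0.2749], 'eef_rot': [0.0001, 1.0, 0.0015, -0.0003], 'wrist_force': [0.6037, 0.0977, 0.4362]}
w18
 y -0.085 fence top s [0.0895 0.115 ] post fit [0.0538 0.0393] free [0.0539 0.0408] 0.0388 bar s [0.1264]
 y -0.045 fence top s [0.0893 0.1155] post fit [0.0539 0.0393] free [0.054  0.0402] 0.0393 bar s [0.1311]
 y 0.045 fence top s [0.0899 0.1154] post fit [0.0539 0.0394] free [0.0539 0.0404] 0.0391 bar s [0.131]
 y 0.085 fence top s [0.0894 0.1149] post fit [0.0538 0.0393] free [0.0538 0.041 ] 0.0385 bar s [0.1265]
 chock top h 0.0455 s [-0.0676  0.0164] y [-0.0223  0.0254] origin s from slope -0.0148
w22
 y -0.085 fence top s [0.0897 0.1155] post fit [0.0538 0.0394] free [0.0539 0.0409] 0.0387 bar s [0.1263]
 y -0.045 fence top s [0.0895 0.1152] post fit [0.0539 0.0393] free [0.054  0.0402] 0.0392 bar s [0.1311]
 y 0.045 fence top s [0.0892 0.1147] post fit [0.0538 0.0393] free [0.0539 0.0406] 0.0389 bar s [0.1311]
 y 0.085 fence top s [0.0893 0.115 ] post fit [0.0535 0.0394] free [0.0536 0.0406] 0.0389 bar s [0.1263]
 chock top h 0.0455 s
[... 179 characters left out ...]
t64(0.0473))]
  stop-finger region z max 0.1101
w18 [(np.float64(0.58), np.float64(0.1183)), (np.float64(0.592), np.float64(0.1162)), (np.float64(0.604), np.float64(0.0465))]
  stop-finger region z max 0.0936
w22 [(np.float64(0.52), np.float64(0.0401)), (np.float64(0.532), np.float64(0.0399)), (np.float64(0.544), np.float64(0.0366)), (np.float64(0.556), np.float64(0.0373)), (np.float64(0.568), np.float64(0.0379)), (np.float64(0.58), np.float64(0.0389)), (np.float64(0.592), np.float64(0.0442)), (np.float64(0.604), np.float64(0.0452))]
  stop-finger region z max 0.0407
offcut changed px frac 0.0
clamp changed px frac 0.531
tin changed px frac 0.015
offcut side 0.0
clamp side 0.402
tin side 0.0
```

Post unmoved and square, stop down, offcut and tin untouched. The clamp patch differs, perhaps only from the arm's shadow, so I check its position by colour.

Run:
```python
from h import *; import pickle
for k in("w1","w22"):
    o=pickle.load(open(f"pics/{k}.pkl","rb"));P=cloud("wrist",np.load(f"pics/{k}.npy"),o);c=cv2.cvtColor(cv2.imread(f"pics/{k}.png"),cv2.COLOR_BGR2HSV)
    m=(c[...,1]>140)&(c[...,0]<16)&(P[...,0]>.33)&(P[...,0]<.5)&(P[...,1]<-.13)&(P[...,1]>-.24)&(P[...,2]>.005);q=P[m];print(k,len(q),q.max(0).round(4) if len(q) else "")
a=cv2.imread("pics/side0.png");b=np.ascontiguousarray(ctrl.camera("side")[0][:,:,::-1])
for i in(a,b):
    c=cv2.cvtColor(i[180:225,370:415],cv2.COLOR_BGR2HSV);m=(c[...,0]<16)&(c[...,1]>170);v,u=np.nonzero(m);print(m.sum(),u.min(),u.max(),v.min(),v.max(),u.mean().round(2),v.mean().round(2))
```

```text
w1 0 
w22 764 [ 0.3705 -0.1669  0.0197]
429 0 39 0 39 19.23 15.59
427 0 39 0 39 18.96 15.81
```

The clamp's mask centroid is unchanged to within 0.3 px, so that difference was only shadow. Handing in.

```bash
python3 -c "
from bench import ctrl; print(ctrl.hand_in())"
```

```text
the job is handed in; nothing more can be done
None
```

The job is handed in at about 31 s: the chock was pushed home at 12.9 N and let go, the stop is fully down, the post is square and about 2 mm into the cushioned fence, and the block, clamp and tin have not moved; two early grasps pinched only the chock's top edge, so it had to be regripped, and its toe once rested on the post.

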